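# Load the ratchet scrap tipper, try its freewheel, wind up the tray and let it down

### The arm

A 6-joint arm with a two-finger parallel gripper is mounted at the origin on a cart in front of the work surface, level with it; the furniture and walls round the work are solid. World frame = base frame: x ahead of the robot, y to its left, z up, the work surface at z = 0. Lengths are in mm, angles in rad, forces in N, time in s.
With the tool pointing down it reaches from about 300 to 775 mm from the base axis. Payload 14.6 kg.
Tool frame: the origin (TCP) lies midway between the tips of the shut fingers; the grasp point (between the pads) lies 19 mm behind it (manip.hold_point_z is the distance from the TCP to the grasp point, in mm); z points along the fingers, y is the direction in which the jaws open and shut (so a half turn about z gives the same grasp; the last joint's range is limited). The gripper opens to 94 mm and grips with 3 to 60 N. Pads are 16 mm wide; open, the fingers measure 119 mm over their backs; the gripper's body (75 mm by 177 mm) begins 78 mm behind the grasp point.
Start: joints at [-1.183, 0.3, 1.521, -0, 1.321, -0.067], TCP at [241.597, -494.085, 205.446] pointing down, gripper open.
Joint ranges: [-3.03, 3.03], [-0.79, 2.21], [0.23, 2.52], [-1.04, 4.18], [0, 3.07], [-2.55, 2.55]. Speed limits (rad/s): [2.22, 2.22, 2.57, 3.14, 3.14, 3.14].

### API

Orientations are given as [roll, pitch, yaw] about the fixed x, y, z axes, in that order (R = Rz(yaw) Ry(pitch) Rx(roll)).
In Python, from cell import manip gives the robot as it stands.
- The arm moves only by the shell command python3 -m crank 'ROWS' [OPENING] [FORCE]. ROWS is JSON, a list of rows, each an object with "offset": the shift along the world's x, y, z in m, a list of three; "spin": the turn about the world's z in degrees. In form: [{"offset": [dx, dy, dz], "spin": spin}, ...]. A call has exactly 8 rows; each row is the pose to reach, as a shift and turn from the pose measured when the call began; what a row does not reach only later rows make up. A row lasts 1/12 s, in which the tool goes at most 41.7 mm and 7.16 degrees, less where a joint would pass 70% of its speed; a pose out of reach is approached as far as the arm can. A call with a gripper value outside its range is refused whole. OPENING is the opening, from 0 (shut) to 1 (fully open), set as the call begins (- or left out, the last holds). The fingers move at their own pace and stop on an object; FORCE is the grip in N (left out, the last holds). Time passes only in rows, so rows that repeat a pose let the fingers close, or fill a call up. It gives the time, the measured TCP pose, the force and the opening at its end, in the units of the state.
- manip.read_state(): the state, without advancing time (a new reading comes with each control period).
- manip.camera(name): name is "side" or "top" or "wrist"; returns a dict with "pixels" (384x512x3 uint8, red, green, blue), "fx", "fy", "cx", "cy" (pixels), "extrinsics" (4x4, takes a point from world to camera coordinates); the wrist camera has in their place "hand_eye" (4x4, takes a point from camera to tool coordinates, whose origin is the TCP and whose axes are the flange's). Camera axes: x right, y down, z forward; pixel columns grow to the right and rows downward; lengths in mm; the calibration is good to about 2 mm. A picture is of the moment at which its call begins: read the wrist's pose just before it. There is no depth.
- manip.sign_off(): hands the job in, once; it reports no verdict.
Trained networks look in a picture, given as the dict that the camera call returned (one of the last four; its "shot" number tells which), for a name from the list of things; names that differ only in an ending like _2 or _b are one class to them, and where a whole thing is asked for, a point or a joint stands for the part that bears it (a point fixed in the world has none). Each returns a list of dicts, best first, with "conf" (0 to 1); they miss things now and then, are a little off and sometimes report something else, mostly with a low value. They report only what shows in the picture. A call takes as long as a camera call.
- manip.search_frame(picture, name): "location" ([x, y, z] in mm, in world coordinates, good to about 4 mm: the middle of the surface that is visible of it).
- manip.masks_of(picture, name): "mask" (384x512 bool, what is visible of it).
The state is a dict: "clock": time; "joints": joint angles; "qd": joint speeds; "effort": joint torques, N m; "eef_pos": TCP position; "eef_rot": TCP orientation; "wrist_force": force on the tool from outside, world axes, zero at the start; "moment": the same for the moment, N m; "finger_gap": finger opening in mm.
Only numpy, scipy, OpenCV 4.12 (cv2) and the standard library are available. Lean on these libraries where they do the work, as an engineer would, in place of code of your own. Each camera call takes 0.05 s, during which the arm holds its last target. There are 200 camera calls.

### The job

Clear the steel scrap (the bolts and the square tube off-cut on the left of the bench) into the tipper's tray while the tray is down. Then try the freewheel: swing the ratchet lever fully back to its parked end, where it must run loose with the tray still down, and pump it forward (it grips) and back (it runs loose) until the tray has tipped over and all scrap has slid into the bin. Finally park the lever fully back and press the long release bar near its middle, so that both ends go down evenly, holding it until the tray is fully down again; move the tray only with the lever and the bar, and leave the nylon block and the wood alone.

Things in the scene. Friction and masses are not known exactly. Their poses are not given: they have to be found in the camera images.
- tipper: steel scrap tipper fixed to the bench. Origin: underside of its 150 x 460 mm base; x points away from the robot, y left, z up. Along y: release bar (at y = 230 mm, on the bin's tall guard), open bin (222 to 80), tilting tray (75 to -82), ratchet wheel with lever (vertical axis at x = 0, y = -160). Loose scrap lies on the bench to its left, long axes roughly along x
- bin_floor (a point): centre of the bin's floor, 10 mm above the bench, axes as the tipper's; inner room 138 mm in x, 142 mm in y; end cheeks 126 mm above the bench, guard on the +y side 176 mm, wall on the tray side 88 mm
- tray_mid (a point): centre of the tray's floor; x along its hinge, y toward the bin, z out of the floor. Inner room 126 mm in x, 155 mm in y; walls 32 mm high on three sides, open toward the bin, hinged at that edge 78 mm from here. Down, the floor leans 0.2 rad away from the bin, so parts stay in; the point is then about 100 mm above the bench
- tray (a joint): tilt of the tray, rad: 0 = down, ready to load; 1.45 = fully tipped toward the bin. Geared to the ratchet wheel; its weight and a spring pull it down. Steel parts slide off at about 0.7 to 0.9
- lever (a joint): ratchet lever in the horizontal plane, rad: 0 = parked, fully back toward the robot; 1.4 = fully forward, away from the robot (anticlockwise from above). Stays where left. Forward the freewheel grips and winds up the tray, about 0.2 to 0.3 rad for a full stroke, 2 to 7 N at the knob; back it runs loose (2 N) and a pawl holds the tray. Below 0.3 it is disengaged
- lever_grip (a point): on the axis of the lever's upright round black knob (22 mm thick, 56 mm long), 25 mm below its top, 210 mm above the bench. Swings at 95 mm radius about the ratchet axis; at lever angle q it lies in the direction q - 2.618 rad from that axis, anticlockwise from the tipper's x
- release (a joint): downward travel of the release bar, m: 0 = up, 0.008 = fully down. Sprung: 2 N to start, 6 to 12 N fully down. From about 0.005 on it lifts the holding pawl and, the lever being parked, the tray sinks in 2 to 5 s while the bar is held down; let go early, the pawl catches again
- release_bar (a joint): rocking of the release bar about its centre, rad: 0 = even, positive = far end lower. Sprung to even, 4 N m/rad; pressed off-centre it cocks
- bar_mid (a point): middle of the top face of the release bar: straight steel bar with black ends, 160 mm long (along x), 26 mm wide, 12 mm thick, on top of the bin's guard, about 204 mm above the bench
- bar_near (a point): top of the bar 78 mm from its middle, end nearer the robot
- bar_far (a point): top of the bar 78 mm from its middle, far end
- bolt_0_mid (a point): rusty hexagon bolt (scrap), loose on its side: 88 mm long over all, round shank 20 mm thick, hexagon head 35 x 31 mm at the +y end. Site: on the shank's axis at half length, 13 mm above what it lies on; y = long axis. About 0.25 kg. May be absent (None)
- bolt_1_mid (a point): rusty hexagon bolt (scrap), loose on its side: 101 mm long over all, round shank 16 mm thick, hexagon head 28 x 25 mm at the +y end. Site: on the shank's axis at half length, 10 mm above what it lies on; y = long axis. About 0.25 kg. May be absent (None)
- bolt_2_mid (a point): rusty hexagon bolt (scrap), loose on its side: 74 mm long over all, round shank 20 mm thick, hexagon head 35 x 31 mm at the +y end. Site: on the shank's axis at half length, 13 mm above what it lies on; y = long axis. About 0.25 kg. May be absent (None)
- square_offcut_mid (a point): centre of a scrap square steel tube off-cut, loose, 75 x 32 x 32 mm, long axis = x; 16 mm above what it lies on. About 0.22 kg. May be absent (None)
- nylon_block: white nylon block, 78 x 32 x 38 mm, lying on the bench to the right of the tipper: a bystander, leave it
- wood_block: softwood off-cut, 43 x 99 x 25 mm, lying at the left: a bystander, leave it

How it is judged:
By the outcome, as a careful person would: the job done as asked, in the order asked, and still so for the second after the job is handed in, with the robot touching nothing.
Of bolt_0, bolt_1, bolt_2, square_offcut only 2 to 4 are there at a start; the rules pass over those that are not, and their reading is None.
At some moment in a run one of bolt_0, bolt_1, bolt_2, square_offcut may be knocked a few centimetres aside while the robot is not near it.
Once in a run the grip may slacken for a moment while it holds something.
It also fails if it takes over 210 s, if anything falls off the work surface, if the arm or the gripper's body presses on something with over 40 N, if the wrist force passes 120 N, or if a joint passes its speed limit or range.

## Working session

There is one attempt and no reset: what is moved stays moved. The work goes in short steps, Python scripts to look and compute and a shell command to move; the robot and the scene stay as the last step left them, time stands still between calls to the robot, and variables do not carry over. Pictures are saved under pics/ and viewed, about 12 in all and at most 16, crops included, and the job is handed in when it is done.

```bash
ls; mkdir -p pics; cat > h.py <<'E'
import numpy as np, cv2
from cell import manip
def save(p,name,crop=None,s=1):
    im=p["pixels"][:,:,::-1]
    if crop: im=im[crop[1]:crop[3],crop[0]:crop[2]]
    if s!=1: im=cv2.resize(im,None,fx=s,fy=s,interpolation=cv2.INTER_CUBIC)
    cv2.imwrite("pics/"+name+".png",im)
def proj(p,X,T=None):
    T=p["extrinsics"] if T is None else T
    c=np.asarray(T)@np.r_[X,1.]
    return np.array([p["fx"]*c[0]/c[2]+p["cx"],p["fy"]*c[1]/c[2]+p["cy"]])
def back(p,uv,z,T=None):
    T=np.asarray(p["extrinsics"] if T is None else T); R,t=T[:3,:3],T[:3,3]
    o=-R.T@t; d=R.T@np.array([(uv[0]-p["cx"])/p["fx"],(uv[1]-p["cy"])/p["fy"],1])
    return o+d*(z-o[2])/d[2]
E
python3 - <<'E'
from h import *
s=manip.read_state(); print({k:np.round(v,3) for k,v in s.items()})
t=manip.camera("top"); d=manip.camera("side")
im=np.vstack([t["pixels"],d["pixels"]]); 
save(t,"top"); save(d,"side")
for n in ["tipper","bolt_0_mid","square_offcut_mid","nylon_block","wood_block","lever_grip","bar_mid","tray"]:
  for p,l in((t,"top"),(d,"side")):
    for r in manip.search_frame(p,n)[:5]: print(n,l,np.round(r["location"]),round(r["conf"],2))
E
```

```text
pics
{'clock': np.float64(0.0), 'joints': array([-1.183,  0.3  ,  1.522,  0.   ,  1.321, -0.067]), 'qd': array([ 0.001,  0.001, -0.   , -0.   ,  0.002, -0.001]), 'effort': array([ 2.0000e-03, -5.3179e+01, -3.5273e+01,  7.1000e-02,  2.4000e-02,
       -0.0000e+00]), 'eef_pos': array([ 241.509, -493.825,  204.874]), 'eef_rot': array([-3.14 , -0.   ,  0.455]), 'wrist_force': array([ 0.301, -0.547,  0.306]), 'moment': array([ 0.002,  0.063, -0.012]), 'finger_gap': np.float64(94.118)}
tipper side [452. -13. 102.] 0.66
tipper side [449. 141. 202.] 0.64
bolt_0_mid top [456. 268.  21.] 0.57
bolt_0_mid side [447. 146. 203.] 0.74
bolt_0_mid side [458. 269.  21.] 0.66
bolt_0_mid side [ 405. -350.   26.] 0.59
square_offcut_mid top [460. 482.  32.] 0.74
square_offcut_mid side [450. 489.  29.] 0.81
nylon_block top [458. 485.  32.] 0.53
nylon_block top [ 419. -358.   37.] 0.5
nylon_block side [ 408. -354.   27.] 0.56
wood_block top [476. 569.  24.] 0.76
wood_block side [474. 573.  23.] 0.89
lever_grip top [ 466. -296.  175.] 0.81
lever_grip side [ 470. -308.  178.] 0.73
bar_mid top [454. 143. 205.] 0.86
bar_mid side [448. 140. 205.] 0.79
tray top [456. -88. 106.] 0.64
tray top [452. 142. 201.] 0.51
tray side [461. -94. 102.] 0.62
```

View pics/top.png

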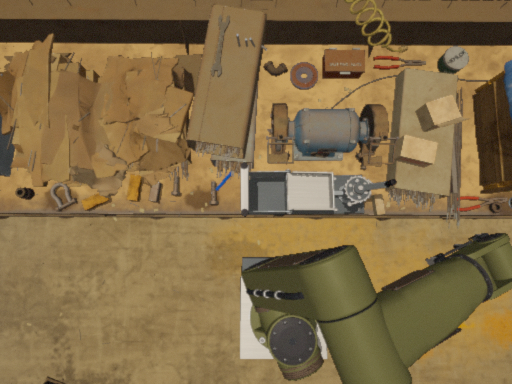

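View pics/side.png

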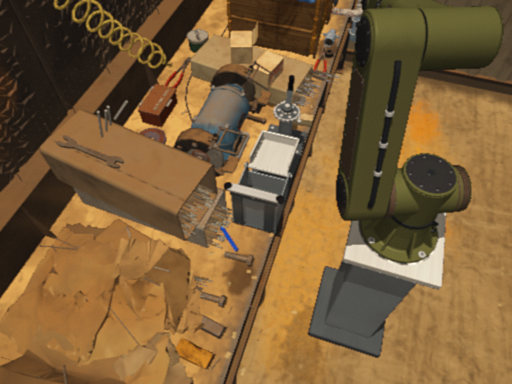

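```bash
python3 - <<'E'
from h import *
t=manip.camera("top"); d=manip.camera("side")
a=cv2.resize(t["pixels"][155:220,110:410],None,fx=2.6,fy=2.6,interpolation=3)[:,:,::-1]
b=cv2.resize(d["pixels"][60:370,165:325],None,fx=2.4,fy=1.35,interpolation=3)[:,:,::-1]
b=cv2.resize(d["pixels"][230:370,165:305],None,fx=2.8,fy=2.8,interpolation=3)[:,:,::-1]
c=cv2.resize(d["pixels"][60:240,220:320],None,fx=2.2,fy=2.2,interpolation=3)[:,:,::-1]
H=np.zeros((600,800,3),np.uint8); H[:169,:780]=a; H[175:175+392,:392]=b; H[175:175+396,400:620]=c
cv2.imwrite("pics/c.png",H)
for n in ["bolt_0_mid","square_offcut_mid","wood_block","bar_mid","lever","tray","nylon_block"]:
  for p,l in((t,"top"),(d,"side")):
    for r in manip.masks_of(p,n)[:4]:
      m=r["mask"]; v,u=np.nonzero(m)
      z={"bolt":13,"squa":32,"wood":25,"bar_":204,"leve":200,"tray":110,"nylo":38}[n[:4]]
      X=np.array([back(p,(i,j),z)[:2] for i,j in zip(u,v)]); (c,sz,an)=cv2.minAreaRect(X.astype(np.float32))
      print(n,l,round(r["conf"],2),"px",u.mean().round(),v.mean().round(),len(u),"ctr",np.round(c),"sz",np.round(sz),"ang",round(an,1))
E
```

```text
bolt_0_mid top 0.67 px 213.0 194.0 131 ctr [462. 266.] sz [89. 31.] ang 1.2
bolt_0_mid top 0.44 px 304.0 192.0 5580 ctr [ 482. -140.] sz [206. 604.] ang 0.6
bolt_0_mid side 0.55 px 239.0 257.0 204 ctr [460. 268.] sz [91. 32.] ang 8.3
square_offcut_mid top 0.63 px 155.0 192.0 175 ctr [463. 485.] sz [38. 75.] ang 81.7
square_offcut_mid side 0.78 px 213.0 328.0 302 ctr [454. 495.] sz [37. 69.] ang 82.9
square_offcut_mid side 0.37 px 273.0 153.0 1591 ctr [ 474. -156.] sz [154. 188.] ang 0.8
wood_block top 0.82 px 134.0 188.0 289 ctr [480. 565.] sz [46. 99.] ang 84.0
wood_block top 0.62 px 175.0 186.0 105 ctr [487. 410.] sz [74. 30.] ang 2.0
wood_block side 0.85 px 194.0 353.0 616 ctr [477. 571.] sz [ 43. 101.] ang 83.4
bar_mid top 0.85 px 244.0 188.0 450 ctr [453. 144.] sz [183.  30.] ang 0.4
bar_mid top 0.33 px 373.0 186.0 335 ctr [ 465. -292.] sz [ 35. 144.] ang 9.1
bar_mid side 0.81 px 254.0 193.0 579 ctr [449. 148.] sz [179.  35.] ang 0.9
lever top 0.72 px 374.0 185.0 285 ctr [ 468. -293.] sz [ 34. 143.] ang 12.3
lever side 0.81 px 289.0 94.0 276 ctr [ 466. -294.] sz [ 35. 192.] ang 10.7
tray top 0.6 px 310.0 191.0 1823 ctr [461. -91.] sz [144. 170.] ang 0.3
tray side 0.8 px 273.0 153.0 1611 ctr [461. -93.] sz [146. 177.] ang 0.8
tray side 0.69 px 213.0 327.0 293 ctr [441. 512.] sz [32. 66.] ang 81.2
nylon_block top 0.49 px 378.0 204.0 214 ctr [ 417. -357.] sz [77. 41.] ang 8.8
```

View pics/c.png

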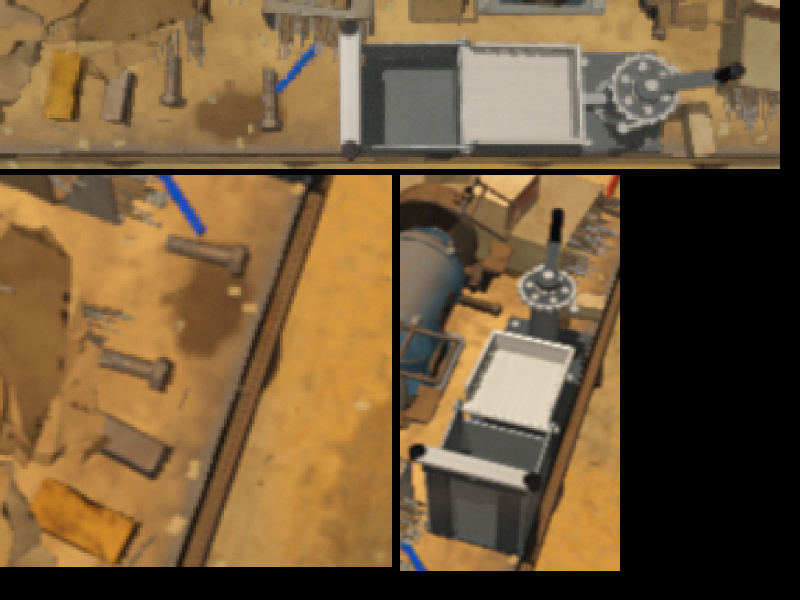

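```bash
r(){ :; }
python3 -m crank '[{"offset":[0.02,0.02,0.12],"spin":7},{"offset":[0.02,0.02,0.12],"spin":14},{"offset":[0.03,0.05,0.12],"spin":21},{"offset":[0.06,0.2,0.12],"spin":28},{"offset":[0.06,0.2,0.12],"spin":35},{"offset":[0.06,0.2,0.12],"spin":42},{"offset":[0.06,0.2,0.12],"spin":50},{"offset":[0.06,0.2,0.12],"spin":50}]' 0.7 40
python3 -m crank '[{"offset":[0.01,0.04,0],"spin":7},{"offset":[0.02,0.08,0],"spin":14},{"offset":[0.035,0.12,0],"spin":21},{"offset":[0.05,0.16,0],"spin":28},{"offset":[0.06,0.2,0],"spin":35},{"offset":[0.07,0.24,0],"spin":42},{"offset":[0.08,0.27,0],"spin":49},{"offset":[0.09,0.3,0],"spin":52}]'
python3 -m crank '[{"offset":[0.01,0.04,0],"spin":7},{"offset":[0.02,0.08,0],"spin":14},{"offset":[0.03,0.12,0],"spin":21},{"offset":[0.04,0.16,0],"spin":28},{"offset":[0.045,0.2,0],"spin":35},{"offset":[0.05,0.24,0],"spin":42},{"offset":[0.06,0.26,0],"spin":49},{"offset":[0.06,0.26,0],"spin":52}]'
```

```text
clock: 2.37
eef_pos: [302.5, -289.9, 326.8]
eef_rot: [3.139, 0.001, 1.339]
wrist_force: [0.3, -0.3, -0.7]
finger_gap: 65.8
clock: 3.03
eef_pos: [392.8, 12.2, 327.1]
eef_rot: [3.139, 0.001, 2.253]
wrist_force: [0.9, -0.4, -0.1]
finger_gap: 65.4
clock: 3.7
eef_pos: [453.4, 275.4, 325.8]
eef_rot: [3.139, -0.0, -3.113]
wrist_force: [-0.9, -0.5, -0.2]
finger_gap: 65.5
```

```bash
cat >> h.py <<'E'
from scipy.spatial.transform import Rotation as Ro
def wrist():
    s=manip.read_state(); p=manip.camera("wrist")
    T=np.eye(4); T[:3,:3]=Ro.from_euler("xyz",s["eef_rot"]).as_matrix(); T[:3,3]=s["eef_pos"]
    p["extrinsics"]=np.linalg.inv(T@np.asarray(p["hand_eye"])); return p,s
def rects(p,n,z,k=3):
    for r in manip.masks_of(p,n)[:k]:
        v,u=np.nonzero(r["mask"]); X=np.array([back(p,(i,j),z)[:2] for i,j in zip(u,v)])
        c,sz,a=cv2.minAreaRect(X.astype(np.float32)); e=np.linalg.eigh(np.cov(X.T))[1][:,1]; e*=np.sign(e[0]) or 1
        print(n,round(r["conf"],2),"px",u.mean().round(),v.mean().round(),len(u),"mean",X.mean(0).round(1),"rect",np.round(c,1),np.round(sz),"axis deg",round(np.degrees(np.arctan2(e[1],e[0])),1))
E
python3 - <<'E'
from h import *
p,s=wrist(); save(p,"w1")
print(np.round(p["hand_eye"],2))
rects(p,"bolt_0_mid",13); rects(p,"square_offcut_mid",32)
for r in manip.search_frame(p,"bolt_0_mid"): print(np.round(r["location"]),r["conf"])
E
```

```text
[[   0.     -0.96   -0.28   80.82]
 [   1.      0.      0.      0.64]
 [   0.     -0.28    0.96 -179.56]
 [   0.      0.      0.      1.  ]]
bolt_0_mid 0.97 px 245.0 162.0 685 mean [458.  266.3] rect [464.  266.2] [91. 33.] axis deg 3.1
square_offcut_mid 0.75 px 377.0 170.0 1040 mean [460.2 483.3] rect [463.5 483.5] [41. 76.] axis deg -13.9
[453. 271.  20.] 0.61
```

View pics/w1.png

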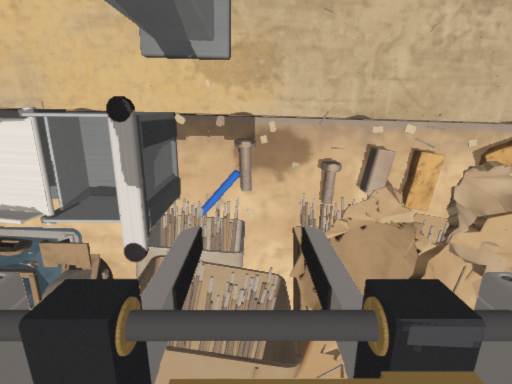

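```bash
python3 -m crank '[{"offset":[0.001,-0.002,-0.04],"spin":1},{"offset":[0.002,-0.005,-0.08],"spin":1.5},{"offset":[0.004,-0.009,-0.12],"spin":1.5},{"offset":[0.004,-0.009,-0.16],"spin":1.5},{"offset":[0.004,-0.009,-0.2],"spin":1.5},{"offset":[0.004,-0.009,-0.23],"spin":1.5},{"offset":[0.004,-0.009,-0.25],"spin":1.5},{"offset":[0.004,-0.009,-0.25],"spin":1.5}]' 0.6 40
python3 - <<'E'
from h import *
p,s=wrist(); print(s["eef_pos"],s["eef_rot"])
rects(p,"bolt_0_mid",13)
E
```

```text
clock: 4.57
eef_pos: [455.3, 261.0, 73.5]
eef_rot: [3.141, -0.004, -3.103]
wrist_force: [-0.1, 0.2, -0.0]
finger_gap: 56.4
[455.32263531 261.03042214  73.53723269] [ 3.14106884 -0.00414277 -3.10269953]
bolt_0_mid 0.93 px 257.0 207.0 2458 mean [454.8 266.5] rect [462.7 266.6] [94. 35.] axis deg 2.4
```

```bash
python3 -m crank '[{"offset":[0.001,0.0055,-0.01],"spin":0},{"offset":[0.001,0.0055,-0.03],"spin":0},{"offset":[0.001,0.0055,-0.05],"spin":0},{"offset":[0.001,0.0055,-0.062],"spin":0},{"offset":[0.001,0.0055,-0.069],"spin":0},{"offset":[0.001,0.0055,-0.069],"spin":0},{"offset":[0.001,0.0055,-0.069],"spin":0},{"offset":[0.001,0.0055,-0.069],"spin":0}]'
python3 -m crank '[{"offset":[0,0,0],"spin":0},{"offset":[0,0,0],"spin":0},{"offset":[0,0,0],"spin":0},{"offset":[0,0,0],"spin":0},{"offset":[0,0,0],"spin":0},{"offset":[0,0,0],"spin":0},{"offset":[0,0,0],"spin":0},{"offset":[0,0,0],"spin":0}]' 0 50
```

```text
clock: 5.33
eef_pos: [459.0, 268.1, 10.0]
eef_rot: [3.138, 0.003, -3.102]
wrist_force: [0.5, -0.7, -0.2]
finger_gap: 56.5
clock: 6.0
eef_pos: [459.0, 268.0, 10.0]
eef_rot: [3.138, 0.003, -3.102]
wrist_force: [0.4, -1.4, 2.0]
finger_gap: 19.0
```

```bash
python3 -m crank '[{"offset":[0,0,0],"spin":0},{"offset":[0,0,0],"spin":0},{"offset":[0,0,0],"spin":0},{"offset":[-0.003,-0.001,-0.004],"spin":0},{"offset":[-0.003,-0.001,-0.006],"spin":0},{"offset":[-0.003,-0.001,-0.006],"spin":0},{"offset":[-0.003,-0.001,-0.006],"spin":0},{"offset":[-0.003,-0.001,-0.006],"spin":0}]' 0.5 50
python3 -m crank '[{"offset":[0,0,0],"spin":0},{"offset":[0,0,0],"spin":0},{"offset":[0,0,0],"spin":0},{"offset":[0,0,0],"spin":0},{"offset":[0,0,0],"spin":0},{"offset":[0,0,0],"spin":0},{"offset":[0,0,0],"spin":0},{"offset":[0,0,0],"spin":0}]' 0 50
```

```text
clock: 6.67
eef_pos: [456.0, 267.0, 4.0]
eef_rot: [3.138, 0.003, -3.102]
wrist_force: [-0.4, -0.0, 0.0]
finger_gap: 46.9
clock: 7.33
eef_pos: [456.0, 267.0, 4.0]
eef_rot: [3.138, 0.003, -3.102]
wrist_force: [0.6, 0.5, 0.6]
finger_gap: 18.9
```

```bash
python3 -m crank '[{"offset":[0,0,0.02],"spin":0},{"offset":[0,0,0.05],"spin":0},{"offset":[0,0,0.085],"spin":0},{"offset":[0,0,0.12],"spin":0},{"offset":[0,0,0.16],"spin":0},{"offset":[0,0,0.2],"spin":0},{"offset":[0,0,0.24],"spin":0},{"offset":[0,0,0.27],"spin":0}]'
python3 -m crank '[{"offset":[0,0,0.02],"spin":0},{"offset":[0,-0.03,0.03],"spin":-1},{"offset":[0,-0.06,0.03],"spin":-1},{"offset":[0,-0.1,0.03],"spin":-1},{"offset":[0,-0.14,0.03],"spin":-1},{"offset":[0,-0.18,0.03],"spin":-1},{"offset":[0,-0.21,0.03],"spin":-1},{"offset":[0,-0.23,0.03],"spin":-1}]'
python3 - <<'E'
from h import *
p,s=wrist(); save(p,"w2"); print(s["finger_gap"],s["eef_pos"])
for n,z in(("tray",110),("bar_mid",204)): rects(p,n,z,2)
E
```

```text
clock: 8.0
eef_pos: [455.9, 267.0, 277.3]
eef_rot: [3.137, 0.005, -3.102]
wrist_force: [0.5, 0.1, -2.4]
finger_gap: 18.8
clock: 8.67
eef_pos: [455.5, 34.5, 307.2]
eef_rot: [3.138, 0.005, -3.121]
wrist_force: [0.2, -0.1, -1.7]
finger_gap: 18.6
18.606883448060348 [455.45786562  34.46085867 307.16775438]
tray 0.78 px 155.0 173.0 13768 mean [458.4 -91.2] rect [465.8 -91.5] [150. 171.] axis deg 87.1
bar_mid 0.84 px 358.0 183.0 4661 mean [444.5 141.5] rect [452.6 141.2] [180.  29.] axis deg 1.1
```

View pics/w2.png

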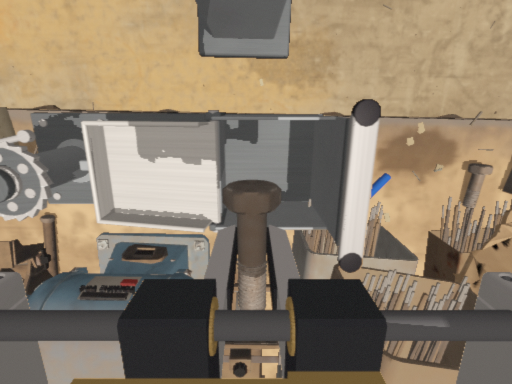

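```bash
python3 - <<'E'
from h import *
p,s=wrist()
for n,uv,z in [("nearL",(103,125),90),("farL",(108,213),90),("nearR",(221,122),115),("farR",(221,222),115),("barN",(368,110),204),("barF",(349,262),204),("wheelR",(47,185),175)]: print(n,back(p,uv,z).round())
E
```

```text
nearL [ 398. -160.   90.]
farL [ 522. -168.   90.]
nearR [390.  -2. 115.]
farR [523.  -3. 115.]
barN [373. 144. 204.]
barF [531. 144. 204.]
wheelR [ 459. -187.  175.]
```

```bash
python3 -m crank '[{"offset":[0,-0.03,0],"spin":-1},{"offset":[-0.001,-0.065,0],"spin":-1},{"offset":[-0.002,-0.1,-0.01],"spin":-1},{"offset":[-0.002,-0.13,-0.03],"spin":-1},{"offset":[-0.002,-0.145,-0.06],"spin":-1},{"offset":[-0.002,-0.145,-0.09],"spin":-1},{"offset":[-0.002,-0.145,-0.11],"spin":-1},{"offset":[-0.002,-0.145,-0.12],"spin":-1}]'
python3 -m crank '[{"offset":[0,0,-0.02],"spin":0},{"offset":[0,0,-0.04],"spin":0},{"offset":[0,0,-0.055],"spin":0},{"offset":[0,0,-0.068],"spin":0},{"offset":[0,0,-0.076],"spin":0},{"offset":[0,0,-0.079],"spin":0},{"offset":[0,0,-0.079],"spin":0},{"offset":[0,0,-0.079],"spin":0}]'
```

```text
clock: 9.53
eef_pos: [453.0, -107.1, 184.4]
eef_rot: [3.136, 0.001, -3.137]
wrist_force: [0.2, 0.8, -2.3]
finger_gap: 18.8
clock: 10.2
eef_pos: [453.5, -107.0, 106.1]
eef_rot: [3.136, 0.002, -3.137]
wrist_force: [-0.0, -0.5, -2.6]
finger_gap: 18.4
```

```bash
python3 -m crank '[{"offset":[0,-0.002,-0.003],"spin":0},{"offset":[0,-0.002,-0.003],"spin":0},{"offset":[0,-0.002,-0.003],"spin":0},{"offset":[0,-0.002,-0.003],"spin":0},{"offset":[0,-0.002,-0.003],"spin":0},{"offset":[0,-0.002,-0.003],"spin":0},{"offset":[0,-0.002,-0.003],"spin":0},{"offset":[0,-0.002,-0.003],"spin":0}]' 0.38
python3 -m crank '[{"offset":[0,0,0.015],"spin":0},{"offset":[0,0,0.04],"spin":0},{"offset":[0,0,0.08],"spin":0},{"offset":[0,0,0.12],"spin":0},{"offset":[0,0,0.16],"spin":0},{"offset":[0,0,0.19],"spin":0},{"offset":[0,0,0.2],"spin":0},{"offset":[0,0,0.2],"spin":0}]' 0.5
python3 - <<'E'
from h import *
p,s=wrist(); save(p,"w3")
rects(p,"bolt_0_mid",105,3); 
t=manip.camera("top");rects(t,"bolt_0_mid",13,4); rects(t,"square_offcut_mid",32,2)
E
```

```text
clock: 10.87
eef_pos: [453.5, -109.0, 103.1]
eef_rot: [3.136, 0.002, -3.137]
wrist_force: [-0.3, 0.4, 0.2]
finger_gap: 36.1
clock: 11.53
eef_pos: [454.1, -109.2, 305.4]
eef_rot: [3.137, 0.006, -3.136]
wrist_force: [0.5, -0.8, 0.8]
finger_gap: 47.2
bolt_0_mid 0.91 px 250.0 174.0 1108 mean [ 455.6 -109.7] rect [ 461.7 -110.2] [92. 35.] axis deg 1.8
bolt_0_mid 0.51 px 315.0 193.0 43 mean [ 460.3 -125.3] rect [ 458.  -126.5] [15. 39.] axis deg -11.6
bolt_0_mid 0.26 px 378.0 205.0 218 mean [ 416.3 -367.7] rect [ 419.2 -366.4] [80. 44.] axis deg -0.6
square_offcut_mid 0.46 px 155.0 192.0 179 mean [461.3 483.3] rect [463.7 484.3] [38. 76.] axis deg -16.5
```

View pics/w3.png

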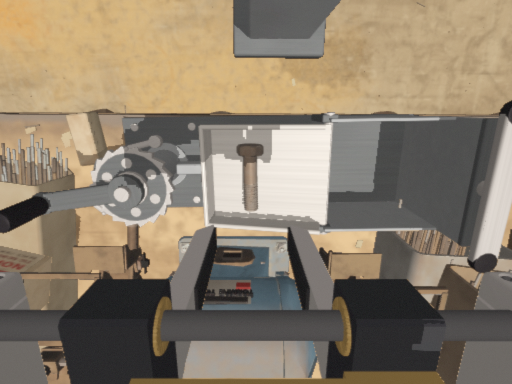

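```bash
python3 -m crank '[{"offset":[0.002,0.04,0],"spin":0},{"offset":[0.005,0.08,0],"spin":0},{"offset":[0.007,0.12,0],"spin":0},{"offset":[0.009,0.16,0],"spin":0},{"offset":[0.012,0.2,0],"spin":0},{"offset":[0.014,0.24,0],"spin":0},{"offset":[0.016,0.28,0],"spin":0},{"offset":[0.018,0.32,0],"spin":0}]' 0.6
python3 -m crank '[{"offset":[0.002,0.04,0],"spin":0},{"offset":[0.005,0.08,0],"spin":0},{"offset":[0.007,0.12,-0.01],"spin":0},{"offset":[0.009,0.15,-0.03],"spin":0},{"offset":[0.011,0.18,-0.06],"spin":0},{"offset":[0.011,0.199,-0.09],"spin":0},{"offset":[0.011,0.199,-0.12],"spin":0},{"offset":[0.011,0.199,-0.14],"spin":0}]'
python3 - <<'E'
from h import *
p,s=wrist(); save(p,"w4"); print(s["eef_pos"],s["eef_rot"])
rects(p,"bolt_0_mid",13); rects(p,"square_offcut_mid",32,2)
E
```

```text
clock: 12.45
eef_pos: [470.5, 213.1, 300.3]
eef_rot: [3.136, -0.002, -3.137]
wrist_force: [1.5, -0.1, 1.3]
finger_gap: 56.2
clock: 13.12
eef_pos: [479.9, 412.3, 155.1]
eef_rot: [3.139, -0.007, -3.135]
wrist_force: [1.3, 1.1, -0.2]
finger_gap: 56.6
[479.88546512 412.30850157 155.06200759] [ 3.13899952 -0.00696047 -3.13486395]
square_offcut_mid 0.7 px 321.0 170.0 2175 mean [458.5 486.5] rect [463.5 486.7] [37. 76.] axis deg -13.3
square_offcut_mid 0.3 px 11.0 174.0 2773 mean [465.4 159.5] rect [457.9 167.4] [ 35. 154.] axis deg -7.5
```

View pics/w4.png

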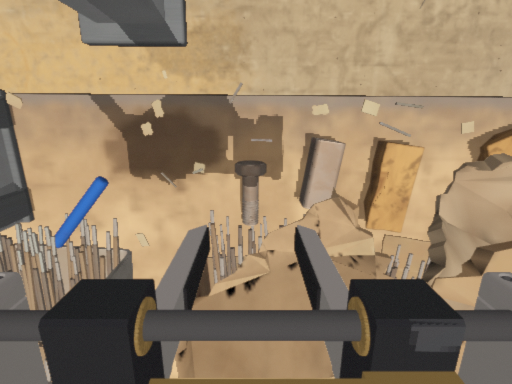

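```bash
python3 - <<'E'
from h import *
p,s=wrist()
for n,uv in [("headtop",(251,160)),("headR",(267,168)),("headL",(234,168)),("tip",(250,222)),("shank L",(242,200)),("shank R",(258,200)),("rodL",(211,215)),("rod",(228,238)),("rodR",(264,222)),("rodR2",(287,222))]: print(n,back(p,uv,13).round(),back(p,uv,40).round())
rects(p,"bolt_2_mid",13); rects(p,"bolt_1_mid",13)
E
```

```text
headtop [452. 412.  13.] [448. 412.  40.]
headR [461. 430.  13.] [456. 429.  40.]
headL [462. 393.  13.] [457. 394.  40.]
tip [527. 411.  13.] [516. 411.  40.]
shank L [499. 402.  13.] [491. 403.  40.]
shank R [499. 420.  13.] [491. 420.  40.]
rodL [518. 365.  13.] [508. 369.  40.]
rod [547. 385.  13.] [535. 387.  40.]
rodR [526. 428.  13.] [516. 427.  40.]
rodR2 [526. 455.  13.] [516. 452.  40.]
bolt_2_mid 0.76 px 250.0 187.0 1161 mean [483.5 411.5] rect [489.6 411.7] [77. 35.] axis deg -0.2
bolt_1_mid 0.47 px 391.0 183.0 3769 mean [478.9 572.3] rect [481.9 571.5] [ 53. 103.] axis deg -3.8
```

```bash
python3 -m crank '[{"offset":[0.0,-0.0007,-0.03],"spin":0},{"offset":[0,-0.0007,-0.06],"spin":0},{"offset":[0,-0.0007,-0.08],"spin":0},{"offset":[0,-0.0007,-0.1],"spin":0},{"offset":[0,-0.0007,-0.105],"spin":0},{"offset":[0,-0.0007,-0.11],"spin":0},{"offset":[0,-0.0007,-0.11],"spin":0},{"offset":[0,-0.0007,-0.11],"spin":0}]' 0.5 50
python3 - <<'E'
from h import *
p,s=wrist(); print(s["eef_pos"],s["wrist_force"])
rects(p,"bolt_2_mid",13)
E
```

```text
clock: 14.08
eef_pos: [482.8, 412.0, 53.7]
eef_rot: [3.133, 0.001, -3.137]
wrist_force: [1.6, 0.1, -0.8]
finger_gap: 47.1
[482.76775333 412.00889893  53.67902779] [ 1.58431758  0.10341076 -0.77779594]
bolt_2_mid 0.66 px 250.0 215.0 2529 mean [482.9 411.6] rect [489.8 412.1] [79. 35.] axis deg -0.1
```

```bash
python3 -m crank '[{"offset":[-0.002,0,-0.01],"spin":0},{"offset":[-0.002,0,-0.02],"spin":0},{"offset":[-0.002,0,-0.03],"spin":0},{"offset":[-0.002,0,-0.04],"spin":0},{"offset":[-0.002,0,-0.046],"spin":0},{"offset":[-0.002,0,-0.049],"spin":0},{"offset":[-0.002,0,-0.049],"spin":0},{"offset":[-0.002,0,-0.049],"spin":0}]'
```

```text
clock: 14.85
eef_pos: [480.8, 412.1, 4.6]
eef_rot: [3.133, 0.001, -3.137]
wrist_force: [0.3, -0.4, 0.2]
finger_gap: 46.9
```

```bash
python3 -m crank '[{"offset":[0,0,0],"spin":0},{"offset":[0,0,0],"spin":0},{"offset":[0,0,0],"spin":0},{"offset":[0,0,0],"spin":0},{"offset":[0,0,0],"spin":0},{"offset":[0,0,0],"spin":0},{"offset":[0,0,0],"spin":0},{"offset":[0,0,0],"spin":0}]' 0 50
python3 -m crank '[{"offset":[0,0,0.02],"spin":0},{"offset":[0,0,0.05],"spin":0},{"offset":[0,0,0.085],"spin":0},{"offset":[0,0,0.12],"spin":0},{"offset":[0,0,0.16],"spin":0},{"offset":[0,0,0.2],"spin":0},{"offset":[0,0,0.24],"spin":0},{"offset":[0,0,0.27],"spin":0}]'
python3 -m crank '[{"offset":[0,-0.01,0.02],"spin":0},{"offset":[-0.003,-0.04,0.03],"spin":0},{"offset":[-0.006,-0.08,0.03],"spin":0},{"offset":[-0.009,-0.12,0.03],"spin":0},{"offset":[-0.012,-0.16,0.03],"spin":0},{"offset":[-0.015,-0.2,0.03],"spin":0},{"offset":[-0.018,-0.24,0.03],"spin":0},{"offset":[-0.02,-0.28,0.03],"spin":0}]'
```

```text
clock: 15.52
eef_pos: [480.9, 412.1, 4.8]
eef_rot: [3.133, 0.002, -3.137]
wrist_force: [-0.2, -1.5, 2.8]
finger_gap: 18.8
clock: 16.18
eef_pos: [480.8, 412.1, 278.3]
eef_rot: [3.131, 0.003, -3.137]
wrist_force: [0.9, 1.0, -1.9]
finger_gap: 18.9
clock: 16.85
eef_pos: [460.0, 130.4, 308.0]
eef_rot: [3.131, 0.003, -3.136]
wrist_force: [1.5, -0.6, -1.3]
finger_gap: 19.0
```

```bash
python3 -m crank '[{"offset":[-0.002,-0.04,0],"spin":0},{"offset":[-0.005,-0.08,0],"spin":0},{"offset":[-0.008,-0.12,0],"spin":0},{"offset":[-0.01,-0.155,-0.02],"spin":0},{"offset":[-0.01,-0.18,-0.04],"spin":0},{"offset":[-0.01,-0.196,-0.07],"spin":0},{"offset":[-0.01,-0.196,-0.1],"spin":0},{"offset":[-0.01,-0.196,-0.12],"spin":0}]'
python3 -m crank '[{"offset":[0,0,-0.02],"spin":0},{"offset":[0,0,-0.04],"spin":0},{"offset":[0,0,-0.055],"spin":0},{"offset":[0,0,-0.065],"spin":0},{"offset":[0,0,-0.07],"spin":0},{"offset":[0,0,-0.072],"spin":0},{"offset":[0,0,-0.072],"spin":0},{"offset":[0,0,-0.072],"spin":0}]'
```

```text
clock: 17.52
eef_pos: [448.8, -66.3, 185.2]
eef_rot: [3.13, 0.0, -3.138]
wrist_force: [-0.7, 0.4, -1.8]
finger_gap: 18.9
clock: 18.18
eef_pos: [449.2, -66.4, 113.9]
eef_rot: [3.131, 0.002, -3.138]
wrist_force: [0.1, -0.2, -2.0]
finger_gap: 18.9
```

```bash
python3 -m crank '[{"offset":[0.001,0,-0.003],"spin":0},{"offset":[0.001,0,-0.005],"spin":0},{"offset":[0.001,0,-0.005],"spin":0},{"offset":[0.001,0,-0.005],"spin":0},{"offset":[0.001,0,-0.005],"spin":0},{"offset":[0.001,0,-0.005],"spin":0},{"offset":[0.001,0,-0.005],"spin":0},{"offset":[0.001,0,-0.005],"spin":0}]'
python3 -m crank '[{"offset":[0,0,0],"spin":0},{"offset":[0,0,0],"spin":0},{"offset":[0,0,0],"spin":0},{"offset":[0,0,0],"spin":0},{"offset":[0,0,0],"spin":0},{"offset":[0,0,0],"spin":0},{"offset":[0,0,0],"spin":0},{"offset":[0,0,0],"spin":0}]' 0.34
python3 -m crank '[{"offset":[0,0,0.015],"spin":0},{"offset":[0,0,0.04],"spin":0},{"offset":[0,0,0.08],"spin":0},{"offset":[0,0,0.12],"spin":0},{"offset":[0,0,0.16],"spin":0},{"offset":[0,0,0.19],"spin":0},{"offset":[0,0,0.195],"spin":0},{"offset":[0,0,0.195],"spin":0}]'
python3 - <<'E'
from h import *
p,s=wrist(); 
rects(p,"bolt_0_mid",105,3);rects(p,"bolt_2_mid",110,3)
E
```

```text
clock: 18.85
eef_pos: [451.1, -66.5, 110.1]
eef_rot: [3.131, 0.004, -3.138]
wrist_force: [1.3, 0.1, 7.1]
finger_gap: 19.0
clock: 19.52
eef_pos: [451.1, -66.6, 110.0]
eef_rot: [3.131, 0.004, -3.138]
wrist_force: [0.3, -0.2, 0.2]
finger_gap: 32.0
clock: 20.18
eef_pos: [451.6, -66.6, 306.6]
eef_rot: [3.132, 0.008, -3.138]
wrist_force: [-0.6, -0.1, -1.3]
finger_gap: 31.9
bolt_0_mid 0.91 px 217.0 175.0 1054 mean [ 455.1 -110. ] rect [ 461.1 -111.7] [32. 92.] axis deg 1.0
bolt_2_mid 0.58 px 248.0 176.0 976 mean [456.  -68.3] rect [460.9 -68.3] [78. 34.] axis deg 0.7
```

```bash
python3 -m crank '[{"offset":[0.001,0.04,0],"spin":-2},{"offset":[0.002,0.08,0],"spin":-4},{"offset":[0.002,0.12,0],"spin":-6},{"offset":[0.003,0.16,0],"spin":-8},{"offset":[0.003,0.2,0],"spin":-10},{"offset":[0.004,0.24,0],"spin":-12},{"offset":[0.004,0.28,0],"spin":-14},{"offset":[0.004,0.32,0],"spin":-14}]' 0.6
python3 -m crank '[{"offset":[0.001,0.04,0],"spin":0},{"offset":[0.002,0.08,0],"spin":0},{"offset":[0.003,0.12,-0.01],"spin":0},{"offset":[0.004,0.16,-0.03],"spin":0},{"offset":[0.005,0.2,-0.06],"spin":0},{"offset":[0.006,0.232,-0.09],"spin":0},{"offset":[0.006,0.232,-0.12],"spin":0},{"offset":[0.006,0.232,-0.15],"spin":0}]'
python3 - <<'E'
from h import *
p,s=wrist(); s=manip.read_state(); print(s["eef_pos"],s["eef_rot"])
rects(p,"square_offcut_mid",32,2); save(p,"w5")
E
```

```text
clock: 21.0
eef_pos: [453.9, 255.5, 301.7]
eef_rot: [3.132, -0.0, 2.898]
wrist_force: [0.5, -1.2, -0.6]
finger_gap: 56.7
clock: 21.67
eef_pos: [458.1, 488.8, 146.0]
eef_rot: [3.136, -0.003, 2.901]
wrist_force: [0.6, -1.0, -0.2]
finger_gap: 56.5
[456.82070244 486.17692687 139.88266787] [-3.13956377 -0.00737135  2.89979898]
square_offcut_mid 0.63 px 251.0 189.0 1812 mean [455.8 490.7] rect [461.2 490.7] [32. 76.] axis deg -13.9
```

View pics/w5.png

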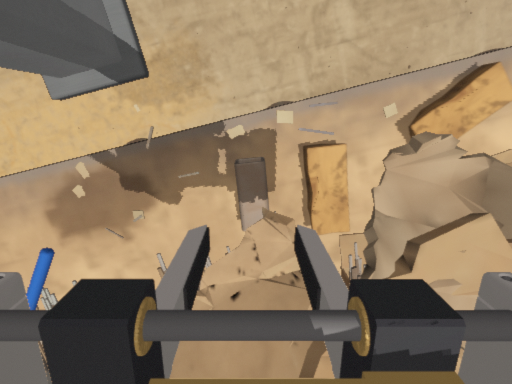

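```bash
python3 -m crank '[{"offset":[0,0.001,-0.03],"spin":0},{"offset":[0,0.001,-0.05],"spin":0},{"offset":[0,0.001,-0.065],"spin":0},{"offset":[0,0.001,-0.075],"spin":0},{"offset":[0,0.001,-0.08],"spin":0},{"offset":[0,0.001,-0.08],"spin":0},{"offset":[0,0.001,-0.08],"spin":0},{"offset":[0,0.001,-0.08],"spin":0}]' 0.6 50
python3 - <<'E'
from h import *
wrist(); p,s=wrist();  print(s["eef_pos"],s["eef_rot"],s["wrist_force"])
rects(p,"square_offcut_mid",32,2)
E
```

```text
clock: 22.43
eef_pos: [458.0, 487.2, 65.5]
eef_rot: [3.141, -0.006, 2.899]
wrist_force: [-0.0, -0.5, 0.3]
finger_gap: 56.0
[457.93195761 487.18022676  65.3292957 ] [ 3.14103509 -0.00565172  2.89897556] [ 0.32125458 -0.11118592 -0.09642539]
square_offcut_mid 0.83 px 254.0 215.0 3397 mean [455.4 490.6] rect [460.9 490.5] [32. 79.] axis deg -13.4
```

```bash
python3 -m crank '[{"offset":[0,0.002,-0.015],"spin":0},{"offset":[0,0.002,-0.03],"spin":0},{"offset":[0,0.002,-0.045],"spin":0},{"offset":[0,0.002,-0.055],"spin":0},{"offset":[0,0.002,-0.06],"spin":0},{"offset":[0,0.002,-0.06],"spin":0},{"offset":[0,0.002,-0.06],"spin":0},{"offset":[0,0.002,-0.06],"spin":0}]'
python3 -m crank '[{"offset":[0,0,0],"spin":0},{"offset":[0,0,0],"spin":0},{"offset":[0,0,0],"spin":0},{"offset":[0,0,0],"spin":0},{"offset":[0,0,0],"spin":0},{"offset":[0,0,0],"spin":0},{"offset":[0,0,0],"spin":0},{"offset":[0,0,0],"spin":0}]' 0 50
python3 -m crank '[{"offset":[0,0,0.02],"spin":0},{"offset":[0,0,0.05],"spin":0},{"offset":[0,0,0.085],"spin":0},{"offset":[0,0,0.12],"spin":0},{"offset":[0,0,0.16],"spin":0},{"offset":[0,0,0.2],"spin":0},{"offset":[0,0,0.24],"spin":0},{"offset":[0,0,0.27],"spin":0}]'
python3 -m crank '[{"offset":[0,-0.01,0.02],"spin":2},{"offset":[0,-0.04,0.03],"spin":4},{"offset":[-0.001,-0.08,0.03],"spin":6},{"offset":[-0.001,-0.12,0.03],"spin":8},{"offset":[-0.002,-0.16,0.03],"spin":10},{"offset":[-0.002,-0.2,0.03],"spin":12},{"offset":[-0.003,-0.24,0.03],"spin":13.5},{"offset":[-0.003,-0.28,0.03],"spin":13.5}]'
```

```text
clock: 23.25
eef_pos: [458.1, 489.4, 5.7]
eef_rot: [3.14, -0.005, 2.899]
wrist_force: [-0.1, -1.0, -0.2]
finger_gap: 56.6
clock: 23.92
eef_pos: [458.3, 489.6, 6.1]
eef_rot: [3.14, -0.005, 2.899]
wrist_force: [-0.2, 0.0, 4.4]
finger_gap: 32.4
clock: 24.58
eef_pos: [458.1, 489.5, 279.3]
eef_rot: [3.138, -0.004, 2.899]
wrist_force: [0.7, -0.0, -2.1]
finger_gap: 32.2
clock: 25.25
eef_pos: [454.4, 207.6, 308.8]
eef_rot: [3.139, -0.005, 3.137]
wrist_force: [1.3, -0.1, -2.2]
finger_gap: 32.3
```

```bash
python3 -m crank '[{"offset":[0,-0.04,0],"spin":0},{"offset":[0,-0.08,0],"spin":0},{"offset":[0.001,-0.12,0],"spin":0},{"offset":[0.001,-0.16,0],"spin":0},{"offset":[0.001,-0.19,-0.02],"spin":0},{"offset":[0.001,-0.22,-0.05],"spin":0},{"offset":[0.001,-0.234,-0.08],"spin":0},{"offset":[0.001,-0.234,-0.11],"spin":0}]'
python3 -m crank '[{"offset":[0,0,-0.02],"spin":0},{"offset":[0,0,-0.04],"spin":0},{"offset":[0,0,-0.055],"spin":0},{"offset":[0,0,-0.065],"spin":0},{"offset":[0,0,-0.07],"spin":0},{"offset":[0,0,-0.072],"spin":0},{"offset":[0,0,-0.072],"spin":0},{"offset":[0,0,-0.072],"spin":0}]'
```

```text
clock: 25.92
eef_pos: [454.8, -29.0, 197.2]
eef_rot: [3.139, -0.005, 3.134]
wrist_force: [0.5, 0.9, -2.4]
finger_gap: 32.5
clock: 26.58
eef_pos: [455.1, -29.0, 125.9]
eef_rot: [3.139, -0.004, 3.134]
wrist_force: [0.5, -0.8, -2.4]
finger_gap: 32.4
```

```bash
python3 -m crank '[{"offset":[0.001,0.002,-0.003],"spin":0},{"offset":[0.001,0.002,-0.006],"spin":0},{"offset":[0.001,0.002,-0.006],"spin":0},{"offset":[0.001,0.002,-0.006],"spin":0},{"offset":[0.001,0.002,-0.006],"spin":0},{"offset":[0.001,0.002,-0.006],"spin":0},{"offset":[0.001,0.002,-0.006],"spin":0},{"offset":[0.001,0.002,-0.006],"spin":0}]'
python3 -m crank '[{"offset":[0,0,0],"spin":0},{"offset":[0,0,0],"spin":0},{"offset":[0,0,0],"spin":0},{"offset":[0,0,0],"spin":0},{"offset":[0,0,0],"spin":0},{"offset":[0,0,0],"spin":0},{"offset":[0,0,0],"spin":0},{"offset":[0,0,0],"spin":0}]' 0.4
python3 -m crank '[{"offset":[0,0,0.015],"spin":0},{"offset":[0,0,0.04],"spin":0},{"offset":[0,0,0.08],"spin":0},{"offset":[0,0,0.12],"spin":0},{"offset":[0,0,0.16],"spin":0},{"offset":[0,0,0.19],"spin":0},{"offset":[0,0,0.2],"spin":0},{"offset":[0,0,0.2],"spin":0}]'
python3 -m crank '[{"offset":[-0.01,-0.04,0],"spin":0},{"offset":[-0.02,-0.08,0],"spin":0},{"offset":[-0.03,-0.11,0],"spin":0},{"offset":[-0.04,-0.13,0],"spin":0},{"offset":[-0.04,-0.13,0],"spin":0},{"offset":[-0.04,-0.13,0],"spin":0},{"offset":[-0.04,-0.13,0],"spin":0},{"offset":[-0.04,-0.13,0],"spin":0}]'
python3 - <<'E'
from h import *
p,s=wrist(); save(p,"w6"); print(s["eef_pos"],s["eef_rot"])
rects(p,"lever",200,1);
for r in manip.search_frame(p,"lever_grip")[:2]: print(np.round(r["location"]),r["conf"])
E
```

```text
clock: 27.25
eef_pos: [457.1, -27.1, 121.6]
eef_rot: [3.14, -0.001, 3.134]
wrist_force: [-3.6, -1.2, 14.2]
finger_gap: 31.9
clock: 27.92
eef_pos: [457.1, -27.1, 121.5]
eef_rot: [3.14, -0.001, 3.134]
wrist_force: [-0.5, -2.0, -0.4]
finger_gap: 38.0
clock: 28.58
eef_pos: [457.7, -27.1, 323.5]
eef_rot: [3.14, 0.003, 3.134]
wrist_force: [0.2, 0.9, -0.2]
finger_gap: 37.5
clock: 29.25
eef_pos: [417.9, -156.2, 322.8]
eef_rot: [3.14, 0.002, 3.135]
wrist_force: [0.2, 0.7, 0.3]
finger_gap: 37.9
[ 417.87887202 -156.24777668  322.78304178] [3.13965379e+00 1.84611418e-03 3.13510599e+00]
lever 0.6 px 328.0 195.0 37571 mean [426.4 -73. ] rect [ 434.4 -111.3] [523. 153.] axis deg 89.8
[ 464. -308.  185.] 0.72
```

View pics/w6.png

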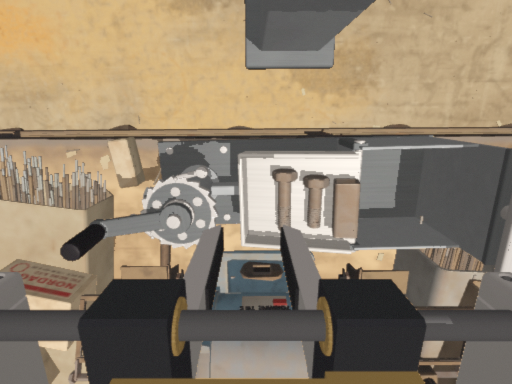

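```bash
python3 - <<'E'
from h import *
p,s=wrist()
print("top",back(p,(72,246),235),"bot",back(p,(100,231),182)); 
print("hub",[back(p,(175,222),z).round() for z in(170,180,190)])
E
```

```text
top [ 467.12189045 -336.42336982  235.        ] bot [ 473.65730778 -335.57924885  182.        ]
hub [array([ 467., -249.,  170.]), array([ 464., -246.,  180.]), array([ 460., -243.,  190.])]
```

```bash
python3 -m crank '[{"offset":[0.005,-0.03,0],"spin":-7},{"offset":[0.012,-0.06,0],"spin":-14},{"offset":[0.02,-0.09,0],"spin":-21},{"offset":[0.028,-0.12,0],"spin":-28},{"offset":[0.035,-0.15,0],"spin":-35},{"offset":[0.045,-0.17,0],"spin":-42},{"offset":[0.052,-0.183,0],"spin":-49},{"offset":[0.052,-0.183,0],"spin":-56}]' 0.65
python3 -m crank '[{"offset":[0,0,0],"spin":-7},{"offset":[0,0,0],"spin":-14},{"offset":[0,0,-0.01],"spin":-21},{"offset":[0,0,-0.02],"spin":-28},{"offset":[0,0,-0.03],"spin":-29},{"offset":[0,0,-0.04],"spin":-29},{"offset":[0,0,-0.05],"spin":-29},{"offset":[0,0,-0.05],"spin":-29}]'
python3 - <<'E'
from h import *
wrist();p,s=wrist(); save(p,"w7"); print(s["eef_pos"],s["eef_rot"])
rects(p,"lever_grip",235,2)
for r in manip.search_frame(p,"lever_grip")[:2]: print(np.round(r["location"]),r["conf"])
E
```

```text
clock: 30.12
eef_pos: [470.6, -341.3, 322.1]
eef_rot: [3.141, 0.001, 2.151]
wrist_force: [0.1, 0.8, 0.0]
finger_gap: 61.2
clock: 30.78
eef_pos: [470.2, -340.8, 269.7]
eef_rot: [-3.14, -0.001, 1.648]
wrist_force: [0.4, -0.4, -0.6]
finger_gap: 61.2
[ 470.38149951 -341.03256151  270.98082313] [-3.14105206e+00 -3.66209132e-05  1.64697124e+00]
lever_grip 0.76 px 251.0 148.0 3990 mean [ 466.9 -286.7] rect [ 471.3 -291. ] [ 34. 116.] axis deg -81.7
[ 468. -290.  183.] 0.87
```

View pics/w7.png

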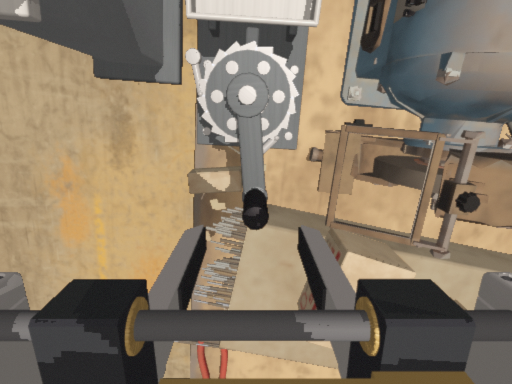

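```bash
python3 - <<'E'
from h import *
p,s=wrist()
print("top",back(p,(257,213),235),"hub",[back(p,(247,95),z).round(1) for z in(170,180,190)])
print("traywall",back(p,(188,20),125),back(p,(318,22),125), "TCP px",proj(p,s["eef_pos"]))
E
```

```text
top [ 475.58556249 -336.53756359  235.        ] hub [array([ 460.4, -246.3,  170. ]), array([ 460.6, -246.7,  180. ]), array([ 460.7, -247.2,  190. ])]
traywall [ 396.25914566 -178.34229671  125.        ] [ 525.21778954 -170.27751052  125.        ] TCP px [250.32175979 238.3950786 ]
```

```bash
python3 -m crank '[{"offset":[0.005,0.001,-0.01],"spin":4},{"offset":[0.005,0.001,-0.02],"spin":5},{"offset":[0.005,0.001,-0.035],"spin":5},{"offset":[0.005,0.001,-0.05],"spin":5},{"offset":[0.005,0.001,-0.065],"spin":5},{"offset":[0.005,0.001,-0.075],"spin":5},{"offset":[0.005,0.001,-0.075],"spin":5},{"offset":[0.005,0.001,-0.075],"spin":5}]' 0.65 10
python3 -m crank '[{"offset":[0,0,0],"spin":0},{"offset":[0,0,0],"spin":0},{"offset":[0,0,0],"spin":0},{"offset":[0,0,0],"spin":0},{"offset":[0,0,0],"spin":0},{"offset":[0,0,0],"spin":0},{"offset":[0,0,0],"spin":0},{"offset":[0,0,0],"spin":0}]' 0 10
```

```text
clock: 31.7
eef_pos: [475.7, -340.4, 197.8]
eef_rot: [3.14, 0.002, 1.732]
wrist_force: [0.4, -0.9, 0.7]
finger_gap: 61.3
clock: 32.37
eef_pos: [475.6, -340.6, 197.9]
eef_rot: [3.14, 0.002, 1.732]
wrist_force: [-0.8, -0.8, 1.4]
finger_gap: 21.8
```

```bash
cat > tab.py <<'E'
import numpy as np,sys
h=np.array([460.5,-247]);f=lambda t:h+95*np.array([np.cos(np.radians(t)),np.sin(np.radians(t))])
a,b,n=map(float,sys.argv[1:4])
for t in np.linspace(a,b,int(n)+1)[1:]: print(round(t,1),np.round(f(t)-f(a),1))
E
python3 tab.py -80.8 -115 8; python3 tab.py -115 -149 8
```

```text
-85.1 [-7.  -0.9]
-89.4 [-14.1  -1.2]
-93.6 [-21.2  -1. ]
-97.9 [-28.2  -0.3]
-102.2 [-35.2   0.9]
-106.4 [-42.1   2.7]
-110.7 [-48.8   4.9]
-115.0 [-55.3   7.7]
-119.2 [-6.3  3.2]
-123.5 [-12.3   6.9]
-127.8 [-18.  11.]
-132.0 [-23.4  15.5]
-136.2 [-28.5  20.4]
-140.5 [-33.2  25.7]
-144.8 [-37.4  31.3]
-149.0 [-41.3  37.2]
```

```bash
python3 -m crank '[{"offset":[-0.007,-0.0009,0],"spin":-4.3},{"offset":[-0.0141,-0.0012,0],"spin":-8.5},{"offset":[-0.0212,-0.001,0],"spin":-12.8},{"offset":[-0.0282,-0.0003,0],"spin":-17},{"offset":[-0.0352,0.0009,0],"spin":-21.3},{"offset":[-0.0421,0.0027,0],"spin":-25.6},{"offset":[-0.0488,0.0049,0],"spin":-30},{"offset":[-0.0553,0.0077,0],"spin":-34}]'
python3 -m crank '[{"offset":[-0.0063,0.0032,0],"spin":-4.3},{"offset":[-0.0123,0.0069,0],"spin":-8.5},{"offset":[-0.018,0.011,0],"spin":-12.8},{"offset":[-0.0234,0.0155,0],"spin":-17},{"offset":[-0.0285,0.0204,0],"spin":-21.3},{"offset":[-0.0332,0.0257,0],"spin":-25.6},{"offset":[-0.0354,0.0282,0],"spin":-28},{"offset":[-0.0354,0.0282,0],"spin":-28}]'
```

```text
clock: 33.03
eef_pos: [420.0, -333.5, 197.9]
eef_rot: [3.139, 0.003, 1.135]
wrist_force: [0.7, -5.8, -1.1]
finger_gap: 21.8
clock: 33.7
eef_pos: [384.6, -305.5, 197.9]
eef_rot: [3.138, 0.003, 0.643]
wrist_force: [1.1, -4.0, -2.1]
finger_gap: 21.7
```

```bash
python3 -m crank '[{"offset":[-0.0015,0.002,0],"spin":-1},{"offset":[-0.003,0.004,0],"spin":-2},{"offset":[-0.004,0.006,0],"spin":-3},{"offset":[-0.005,0.008,0],"spin":-4.5},{"offset":[-0.0055,0.009,0],"spin":-5.5},{"offset":[-0.0055,0.009,0],"spin":-6},{"offset":[-0.0055,0.009,0],"spin":-6},{"offset":[-0.0055,0.009,0],"spin":-6}]'
python3 -m crank '[{"offset":[-0.001,0.002,0],"spin":-1},{"offset":[-0.001,0.002,0],"spin":-1},{"offset":[-0.001,0.002,0],"spin":-1},{"offset":[-0.001,0.002,0],"spin":-1},{"offset":[-0.001,0.002,0],"spin":-1},{"offset":[-0.001,0.002,0],"spin":-1},{"offset":[-0.001,0.002,0],"spin":-1},{"offset":[-0.001,0.002,0],"spin":-1}]'
```

```text
clock: 34.37
eef_pos: [378.4, -296.7, 197.9]
eef_rot: [3.138, 0.005, 0.538]
wrist_force: [-6.1, -3.6, 0.3]
finger_gap: 21.7
clock: 35.03
eef_pos: [378.0, -295.9, 197.9]
eef_rot: [3.135, 0.004, 0.519]
wrist_force: [7.3, -13.2, -7.2]
finger_gap: 22.1
```

```bash
python3 tab.py -149.3 -110 8; python3 tab.py -110 -71 8; echo back;  python3 tab.py -71 -105 8;python3 tab.py -105 -139 8; echo fw; python3 tab.py -139 -105 8; python3 tab.py -105 -71 8
python3 - <<'E'
from h import *
p=manip.camera("side");rects(p,"tray",110,1)
p=manip.camera("top");rects(p,"tray",110,1)
E
```

```text
-144.4 [ 4.5 -6.8]
-139.5 [  9.5 -13.2]
-134.6 [ 15.  -19.2]
-129.6 [ 21.1 -24.6]
-124.7 [ 27.6 -29.6]
-119.8 [ 34.4 -33.9]
-114.9 [ 41.7 -37.7]
-110.0 [ 49.2 -40.8]
-105.1 [ 7.7 -2.4]
-100.2 [15.6 -4.2]
-95.4 [23.6 -5.3]
-90.5 [31.7 -5.7]
-85.6 [39.7 -5.5]
-80.8 [47.8 -4.5]
-75.9 [55.7 -2.9]
-71.0 [63.4 -0.6]
back
-75.2 [-6.7 -2. ]
-79.5 [-13.6  -3.6]
-83.8 [-20.6  -4.6]
-88.0 [-27.6  -5.1]
-92.2 [-34.7  -5.1]
-96.5 [-41.7  -4.6]
-100.8 [-48.6  -3.5]
-105.0 [-55.5  -1.9]
-109.2 [-6.7  2.1]
-113.5 [-13.3   4.6]
-117.8 [-19.6   7.7]
-122.0 [-25.8  11.2]
-126.2 [-31.6  15.2]
-130.5 [-37.1  19.5]
-134.8 [-42.3  24.3]
-139.0 [-47.1  29.4]
fw
-134.8 [ 4.8 -5.1]
-130.5 [10.  -9.9]
-126.2 [ 15.5 -14.3]
-122.0 [ 21.4 -18.2]
-117.8 [ 27.5 -21.7]
-113.5 [ 33.8 -24.8]
-109.2 [ 40.4 -27.4]
-105.0 [ 47.1 -29.4]
-100.8 [ 6.9 -1.6]
-96.5 [13.8 -2.6]
-92.2 [20.9 -3.2]
-88.0 [27.9 -3.2]
-83.8 [34.9 -2.7]
-79.5 [41.9 -1.6]
-75.2 [48.8 -0.1]
-71.0 [55.5  1.9]
tray 0.84 px 275.0 151.0 1053 mean [455.4 -99.6] rect [459.2 -93.2] [144. 174.] axis deg -80.8
tray 0.6 px 312.0 190.0 1391 mean [459.2 -98.2] rect [461.3 -89.9] [144. 176.] axis deg 87.4
```

```bash
python3 -m crank '[{"offset":[0.0045,-0.0068,0],"spin":4.9},{"offset":[0.0095,-0.0132,0],"spin":9.8},{"offset":[0.015,-0.0192,0],"spin":14.7},{"offset":[0.0211,-0.0246,0],"spin":19.7},{"offset":[0.0276,-0.0296,0],"spin":24.6},{"offset":[0.0344,-0.0339,0],"spin":29.5},{"offset":[0.0417,-0.0377,0],"spin":34.4},{"offset":[0.0492,-0.0408,0],"spin":39.3}]' 0 15
python3 -m crank '[{"offset":[0.0077,-0.0024,0],"spin":4.9},{"offset":[0.0156,-0.0042,0],"spin":9.8},{"offset":[0.0236,-0.0053,0],"spin":14.6},{"offset":[0.0317,-0.0057,0],"spin":19.5},{"offset":[0.0397,-0.0055,0],"spin":24.4},{"offset":[0.0478,-0.0045,0],"spin":29.2},{"offset":[0.0557,-0.0029,0],"spin":34},{"offset":[0.0634,-0.0006,0],"spin":39}]'
```

```text
clock: 35.9
eef_pos: [427.0, -336.2, 197.9]
eef_rot: [3.137, 0.003, 1.209]
wrist_force: [-2.5, 6.2, 3.5]
finger_gap: 21.6
clock: 36.57
eef_pos: [490.0, -336.6, 197.8]
eef_rot: [3.138, 0.002, 1.893]
wrist_force: [-7.3, 1.8, 3.9]
finger_gap: 21.8
```

```bash
python3 -m crank '[{"offset":[-0.0067,-0.002,0],"spin":-4.3},{"offset":[-0.0136,-0.0036,0],"spin":-8.5},{"offset":[-0.0206,-0.0046,0],"spin":-12.8},{"offset":[-0.0276,-0.0051,0],"spin":-17},{"offset":[-0.0347,-0.0051,0],"spin":-21.3},{"offset":[-0.0417,-0.0046,0],"spin":-25.6},{"offset":[-0.0486,-0.0035,0],"spin":-30},{"offset":[-0.0555,-0.0019,0],"spin":-34}]'
python3 -m crank '[{"offset":[-0.0067,0.0021,0],"spin":-4.3},{"offset":[-0.0133,0.0046,0],"spin":-8.5},{"offset":[-0.0196,0.0077,0],"spin":-12.8},{"offset":[-0.0258,0.0112,0],"spin":-17},{"offset":[-0.0316,0.0152,0],"spin":-21.3},{"offset":[-0.0371,0.0195,0],"spin":-25.6},{"offset":[-0.0423,0.0243,0],"spin":-30},{"offset":[-0.0471,0.0294,0],"spin":-34}]'
python3 - <<'E'
from h import *
p=manip.camera("side");rects(p,"tray",110,1);save(p,"s2",(200,60,320,240),3)
E
```

```text
clock: 37.23
eef_pos: [434.6, -338.4, 197.9]
eef_rot: [3.137, 0.002, 1.296]
wrist_force: [4.6, -1.8, -1.5]
finger_gap: 21.7
clock: 37.9
eef_pos: [387.5, -308.9, 197.9]
eef_rot: [3.137, 0.002, 0.698]
wrist_force: [3.5, -0.4, -2.1]
finger_gap: 21.9
tray 0.76 px 275.0 144.0 1194 mean [ 463.3 -129.6] rect [ 463.4 -112.5] [145. 204.] axis deg -75.8
```

View pics/s2.png

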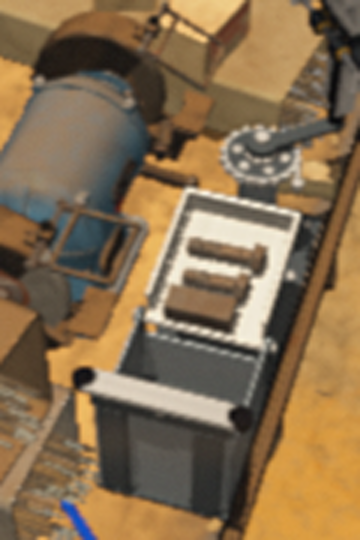

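```bash
for i in 1 2; do
python3 -m crank '[{"offset":[0.0048,-0.0051,0],"spin":4.3},{"offset":[0.010,-0.0099,0],"spin":8.5},{"offset":[0.0155,-0.0143,0],"spin":12.8},{"offset":[0.0214,-0.0182,0],"spin":17},{"offset":[0.0275,-0.0217,0],"spin":21.3},{"offset":[0.0338,-0.0248,0],"spin":25.6},{"offset":[0.0404,-0.0274,0],"spin":30},{"offset":[0.0471,-0.0294,0],"spin":34}]'
python3 -m crank '[{"offset":[0.0069,-0.0016,0],"spin":4.3},{"offset":[0.0138,-0.0026,0],"spin":8.5},{"offset":[0.0209,-0.0032,0],"spin":12.8},{"offset":[0.0279,-0.0032,0],"spin":17},{"offset":[0.0349,-0.0027,0],"spin":21.3},{"offset":[0.0419,-0.0016,0],"spin":25.6},{"offset":[0.0488,-0.0001,0],"spin":30},{"offset":[0.0555,0.0019,0],"spin":34}]'
python3 -m crank '[{"offset":[-0.0067,-0.002,0],"spin":-4.3},{"offset":[-0.0136,-0.0036,0],"spin":-8.5},{"offset":[-0.0206,-0.0046,0],"spin":-12.8},{"offset":[-0.0276,-0.0051,0],"spin":-17},{"offset":[-0.0347,-0.0051,0],"spin":-21.3},{"offset":[-0.0417,-0.0046,0],"spin":-25.6},{"offset":[-0.0486,-0.0035,0],"spin":-30},{"offset":[-0.0555,-0.0019,0],"spin":-34}]'
python3 -m crank '[{"offset":[-0.0067,0.0021,0],"spin":-4.3},{"offset":[-0.0133,0.0046,0],"spin":-8.5},{"offset":[-0.0196,0.0077,0],"spin":-12.8},{"offset":[-0.0258,0.0112,0],"spin":-17},{"offset":[-0.0316,0.0152,0],"spin":-21.3},{"offset":[-0.0371,0.0195,0],"spin":-25.6},{"offset":[-0.0423,0.0243,0],"spin":-30},{"offset":[-0.0471,0.0294,0],"spin":-34}]'
done | grep -v clock
python3 - <<'E'
from h import *
p=manip.camera("side");rects(p,"tray",110,1);rects(p,"bolt_0_mid",110,2)
E
```

```text
eef_pos: [434.1, -338.2, 197.9]
eef_rot: [3.139, 0.002, 1.3]
wrist_force: [-5.7, -0.5, 2.5]
finger_gap: 21.3
eef_pos: [489.6, -336.6, 197.9]
eef_rot: [3.141, 0.002, 1.899]
wrist_force: [-5.0, -0.5, 2.0]
finger_gap: 21.8
eef_pos: [434.4, -338.4, 197.9]
eef_rot: [3.14, 0.001, 1.305]
wrist_force: [5.3, 1.7, -0.6]
finger_gap: 21.9
eef_pos: [387.7, -309.0, 197.9]
eef_rot: [3.139, 0.0, 0.71]
wrist_force: [3.8, -1.0, -2.5]
finger_gap: 21.9
eef_pos: [434.9, -338.4, 197.8]
eef_rot: [3.14, -0.0, 1.31]
wrist_force: [-4.9, 2.2, 3.1]
finger_gap: 21.8
eef_pos: [490.4, -336.3, 197.8]
eef_rot: [3.141, -0.002, 1.91]
wrist_force: [-5.5, 3.6, 3.4]
finger_gap: 21.6
eef_pos: [435.1, -338.4, 197.9]
eef_rot: [3.14, -0.002, 1.315]
wrist_force: [4.1, -0.6, -1.1]
finger_gap: 21.1
eef_pos: [388.2, -309.4, 197.9]
eef_rot: [3.139, -0.002, 0.721]
wrist_force: [2.6, -3.2, -2.5]
finger_gap: 21.8
tray 0.91 px 272.0 146.0 2183 mean [ 470.  -117.5] rect [ 473.7 -119.4] [154. 239.] axis deg -77.9
```

```bash
for i in 1 2 3; do
python3 -m crank '[{"offset":[0.0048,-0.0051,0],"spin":4.2},{"offset":[0.010,-0.0099,0],"spin":8.4},{"offset":[0.0155,-0.0143,0],"spin":12.6},{"offset":[0.0214,-0.0182,0],"spin":16.8},{"offset":[0.0275,-0.0217,0],"spin":21},{"offset":[0.0338,-0.0248,0],"spin":25.2},{"offset":[0.0404,-0.0274,0],"spin":29.5},{"offset":[0.0471,-0.0294,0],"spin":33.5}]'
python3 -m crank '[{"offset":[0.0069,-0.0016,0],"spin":4.3},{"offset":[0.0138,-0.0026,0],"spin":8.5},{"offset":[0.0209,-0.0032,0],"spin":12.8},{"offset":[0.0279,-0.0032,0],"spin":17},{"offset":[0.0349,-0.0027,0],"spin":21.3},{"offset":[0.0419,-0.0016,0],"spin":25.6},{"offset":[0.0488,-0.0001,0],"spin":30},{"offset":[0.0555,0.0019,0],"spin":34}]'
python3 -m crank '[{"offset":[-0.0067,-0.002,0],"spin":-4.3},{"offset":[-0.0136,-0.0036,0],"spin":-8.5},{"offset":[-0.0206,-0.0046,0],"spin":-12.8},{"offset":[-0.0276,-0.0051,0],"spin":-17},{"offset":[-0.0347,-0.0051,0],"spin":-21.3},{"offset":[-0.0417,-0.0046,0],"spin":-25.6},{"offset":[-0.0486,-0.0035,0],"spin":-30},{"offset":[-0.0555,-0.0019,0],"spin":-34}]'
python3 -m crank '[{"offset":[-0.0067,0.0021,0],"spin":-4.3},{"offset":[-0.0133,0.0046,0],"spin":-8.5},{"offset":[-0.0196,0.0077,0],"spin":-12.8},{"offset":[-0.0258,0.0112,0],"spin":-17},{"offset":[-0.0316,0.0152,0],"spin":-21.3},{"offset":[-0.0371,0.0195,0],"spin":-25.6},{"offset":[-0.0423,0.0243,0],"spin":-30},{"offset":[-0.0471,0.0294,0],"spin":-34}]'
done | grep -v clock
python3 - <<'E'
from h import *
p=manip.camera("side");save(p,"s3",(200,60,320,240),3);t=manip.camera("top")
cv2.imwrite("pics/s3.png",np.hstack([cv2.imread("pics/s3.png"),cv2.resize(t["pixels"][150:220,230:340,::-1],(440,540))]))
E
```

```text
eef_pos: [435.3, -338.4, 197.8]
eef_rot: [-3.141, -0.002, 1.318]
wrist_force: [-4.8, 4.2, 2.6]
finger_gap: 21.6
eef_pos: [491.0, -336.1, 197.8]
eef_rot: [-3.14, -0.005, 1.919]
wrist_force: [-6.8, 6.8, 4.5]
finger_gap: 22.1
eef_pos: [435.9, -338.5, 197.9]
eef_rot: [-3.141, -0.004, 1.326]
wrist_force: [5.2, -2.2, -3.1]
finger_gap: 21.3
eef_pos: [388.8, -309.9, 197.9]
eef_rot: [3.141, -0.004, 0.733]
wrist_force: [3.1, -7.7, -5.1]
finger_gap: 21.9
eef_pos: [436.4, -338.7, 197.8]
eef_rot: [-3.141, -0.006, 1.326]
wrist_force: [-3.5, 8.3, 3.8]
finger_gap: 21.8
eef_pos: [489.2, -337.0, 197.5]
eef_rot: [-3.134, -0.01, 1.926]
wrist_force: [-32.0, -0.1, 7.8]
finger_gap: 21.8
eef_pos: [434.3, -338.4, 197.4]
eef_rot: [-3.134, -0.012, 1.334]
wrist_force: [5.4, 5.6, -0.8]
finger_gap: 21.8
eef_pos: [387.9, -309.1, 197.5]
eef_rot: [-3.135, -0.013, 0.741]
wrist_force: [4.5, 1.1, -3.3]
finger_gap: 21.7
eef_pos: [432.9, -336.8, 197.1]
eef_rot: [-3.126, -0.017, 1.333]
wrist_force: [-25.2, 25.3, 12.8]
finger_gap: 33.7
eef_pos: [476.7, -338.4, 194.2]
eef_rot: [-3.098, -0.028, 1.929]
wrist_force: [-120.1, -50.0, 4.4]
finger_gap: 90.9
eef_pos: [416.5, -350.8, 195.4]
eef_rot: [-3.097, -0.008, 1.331]
wrist_force: [-34.3, -72.4, 0.7]
finger_gap: 9.8
eef_pos: [369.5, -321.4, 195.5]
eef_rot: [-3.097, -0.009, 0.738]
wrist_force: [-0.5, 0.8, 0.5]
finger_gap: 0.5
```

View pics/s3.png

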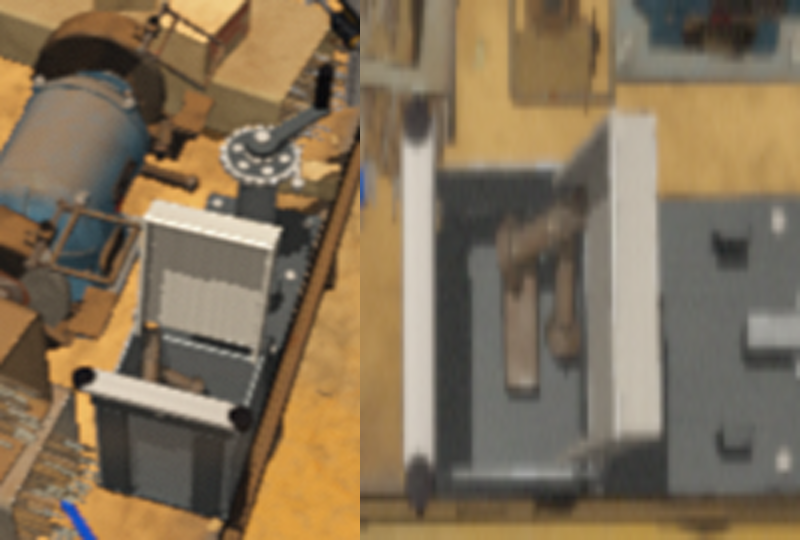

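The last stroke ran into the tipped end stop: it read about 130 N at the wrist and the knob slipped out of the grip. I'll back off and look.

```bash
python3 -m crank '[{"offset":[-0.01,0,0.02],"spin":0},{"offset":[-0.01,0,0.04],"spin":7},{"offset":[-0.01,0,0.08],"spin":14},{"offset":[0.01,0,0.1],"spin":21},{"offset":[0.04,-0.01,0.1],"spin":28},{"offset":[0.06,-0.015,0.1],"spin":35},{"offset":[0.08,-0.02,0.1],"spin":42},{"offset":[0.08,-0.02,0.1],"spin":48}]' 0 15
python3 - <<'E'
from h import *
wrist();p,s=wrist(); save(p,"w8"); print(s["eef_pos"],s["eef_rot"],s["finger_gap"],s["wrist_force"],s["moment"])
E
```

```text
clock: 52.25
eef_pos: [452.2, -341.7, 294.5]
eef_rot: [-3.096, -0.01, 1.591]
wrist_force: [-0.2, -1.2, -0.5]
finger_gap: 0.2
[ 451.02222869 -341.48415953  294.65068367] [-3.09614602 -0.00986062  1.59712399] 0.2855315119759411 [-0.30236348  0.36462461 -0.08895154] [-0.005973   -0.10009804  0.0588132 ]
```

View pics/w8.png

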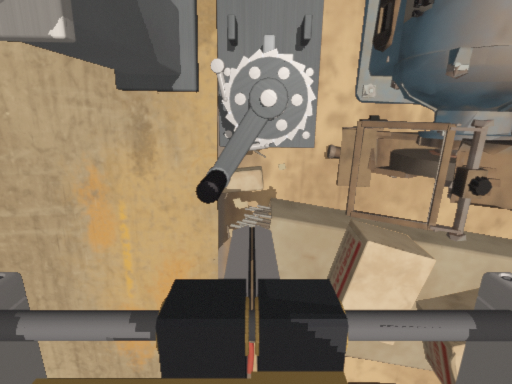

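```bash
python3 - <<'E'
from h import *
p,s=wrist()
k=back(p,(210,188),235);h=back(p,(268,97),180);print(k,h,np.degrees(np.arctan2(k[1]+247,k[0]-460.5)), s["eef_pos"])
E
```

```text
[ 412.50939003 -322.67538043  235.        ] [ 460.18815765 -245.38331401  180.        ] -122.38140360720496 [ 450.26460757 -341.34731513  294.95937596]
```

```bash
python3 -m crank '[{"offset":[-0.02,0.008,0],"spin":-7},{"offset":[-0.039,0.015,0],"spin":-14},{"offset":[-0.039,0.015,0],"spin":-21},{"offset":[-0.039,0.015,0],"spin":-28},{"offset":[-0.039,0.015,0],"spin":-34},{"offset":[-0.039,0.015,-0.01],"spin":-34},{"offset":[-0.039,0.015,-0.02],"spin":-34},{"offset":[-0.039,0.015,-0.02],"spin":-34}]' 0.65 10
python3 -m crank '[{"offset":[0,0,-0.01],"spin":0},{"offset":[0,0,-0.02],"spin":0},{"offset":[0,0,-0.035],"spin":0},{"offset":[0,0,-0.05],"spin":0},{"offset":[0,0,-0.065],"spin":0},{"offset":[0,0,-0.077],"spin":0},{"offset":[0,0,-0.077],"spin":0},{"offset":[0,0,-0.077],"spin":0}]'
python3 -m crank '[{"offset":[0,0,0],"spin":0},{"offset":[0,0,0],"spin":0},{"offset":[0,0,0],"spin":0},{"offset":[0,0,0],"spin":0},{"offset":[0,0,0],"spin":0},{"offset":[0,0,0],"spin":0},{"offset":[0,0,0],"spin":0},{"offset":[0,0,0],"spin":0}]' 0 8
python3 tab.py -122.5 -146 8
```

```text
clock: 53.07
eef_pos: [410.1, -325.9, 272.7]
eef_rot: [-3.093, -0.01, 0.988]
wrist_force: [0.6, 0.2, -0.7]
finger_gap: 50.4
clock: 53.73
eef_pos: [409.9, -325.7, 195.0]
eef_rot: [-3.092, -0.01, 0.989]
wrist_force: [0.3, -0.1, -0.1]
finger_gap: 61.0
clock: 54.4
eef_pos: [409.9, -325.7, 195.2]
eef_rot: [-3.092, -0.01, 0.989]
wrist_force: [-0.8, 0.7, 1.7]
finger_gap: 23.2
-125.4 [-4.   2.7]
-128.4 [-7.9  5.6]
-131.3 [-11.7   8.8]
-134.2 [-15.2  12.1]
-137.2 [-18.6  15.6]
-140.1 [-21.9  19.2]
-143.1 [-24.9  23. ]
-146.0 [-27.7  27. ]
```

```bash
python3 -m crank '[{"offset":[-0.004,0.0027,0],"spin":-3},{"offset":[-0.0079,0.0056,0],"spin":-6},{"offset":[-0.0117,0.0088,0],"spin":-9},{"offset":[-0.0152,0.0121,0],"spin":-12},{"offset":[-0.0186,0.0156,0],"spin":-15},{"offset":[-0.0219,0.0192,0],"spin":-18},{"offset":[-0.0249,0.023,0],"spin":-20},{"offset":[-0.0277,0.027,0],"spin":-23}]'
python3 -m crank '[{"offset":[-0.001,0.0015,0],"spin":-1},{"offset":[-0.002,0.003,0],"spin":-2},{"offset":[-0.002,0.003,0],"spin":-2},{"offset":[-0.002,0.003,0],"spin":-2},{"offset":[-0.002,0.003,0],"spin":-2},{"offset":[-0.002,0.003,0],"spin":-2},{"offset":[-0.002,0.003,0],"spin":-2},{"offset":[-0.002,0.003,0],"spin":-2}]'
```

```text
clock: 55.07
eef_pos: [383.3, -299.8, 195.4]
eef_rot: [-3.097, -0.011, 0.586]
wrist_force: [10.7, -9.5, -7.4]
finger_gap: 28.7
clock: 55.73
eef_pos: [381.3, -296.7, 195.4]
eef_rot: [-3.097, -0.011, 0.551]
wrist_force: [-0.9, 1.9, 0.2]
finger_gap: 22.9
```

```bash
python3 -m crank '[{"offset":[-0.001,0.0005,0],"spin":0},{"offset":[-0.0015,0.001,0],"spin":0},{"offset":[-0.002,0.0015,0],"spin":-1},{"offset":[-0.002,0.002,0],"spin":-1},{"offset":[-0.002,0.002,0],"spin":-1},{"offset":[-0.002,0.002,0],"spin":-1},{"offset":[-0.002,0.002,0],"spin":-1},{"offset":[-0.002,0.002,0],"spin":-1}]' 0 20
python3 -m crank '[{"offset":[-0.0005,0.001,0],"spin":0},{"offset":[-0.0005,0.001,0],"spin":0},{"offset":[-0.0005,0.001,0],"spin":0},{"offset":[-0.0005,0.001,0],"spin":0},{"offset":[-0.0005,0.001,0],"spin":0},{"offset":[-0.0005,0.001,0],"spin":0},{"offset":[-0.0005,0.001,0],"spin":0},{"offset":[-0.0005,0.001,0],"spin":0}]'
```

```text
clock: 56.4
eef_pos: [379.9, -294.8, 195.4]
eef_rot: [-3.098, -0.012, 0.534]
wrist_force: [5.7, 1.1, -2.4]
finger_gap: 22.8
clock: 57.07
eef_pos: [379.5, -294.0, 195.4]
eef_rot: [-3.099, -0.012, 0.534]
wrist_force: [3.8, -3.8, -3.8]
finger_gap: 22.3
```

```bash
python3 -m crank '[{"offset":[-0.0005,0.001,0],"spin":0},{"offset":[-0.0008,0.0015,0],"spin":0},{"offset":[-0.0008,0.0015,0],"spin":0},{"offset":[-0.0008,0.0015,0],"spin":0},{"offset":[-0.0008,0.0015,0],"spin":0},{"offset":[-0.0008,0.0015,0],"spin":0},{"offset":[-0.0008,0.0015,0],"spin":0},{"offset":[-0.0008,0.0015,0],"spin":0}]'
python3 -m crank '[{"offset":[0,0,0],"spin":0},{"offset":[0,0,0],"spin":0},{"offset":[0,0,0],"spin":0},{"offset":[0,0,0],"spin":0},{"offset":[0,0,0],"spin":0},{"offset":[0,0,0],"spin":0},{"offset":[0,0,0],"spin":0},{"offset":[0,0,0],"spin":0}]' 0.65
python3 -m crank '[{"offset":[0,0,0.01],"spin":0},{"offset":[0,0,0.03],"spin":0},{"offset":[0,0,0.06],"spin":0},{"offset":[0,0,0.09],"spin":0},{"offset":[0,0,0.12],"spin":0},{"offset":[0,0,0.12],"spin":0},{"offset":[0,0,0.12],"spin":0},{"offset":[0,0,0.12],"spin":0}]'
python3 - <<'E'
from h import *
wrist();p,s=wrist(); print(s["eef_pos"],s["eef_rot"]); save(p,"w9",None,1)
t=manip.camera("top"); c=cv2.resize(t["pixels"][150:220,225:405,::-1],None,fx=3,fy=3); w=cv2.imread("pics/w9.png"); H=np.zeros((594,540,3),np.uint8);H[:384,:512]=w;H[384:,:540]=c;cv2.imwrite("pics/w9.png",H)
E
```

```text
clock: 57.73
eef_pos: [379.4, -294.0, 195.5]
eef_rot: [-3.103, -0.012, 0.533]
wrist_force: [8.8, -14.4, -8.8]
finger_gap: 22.3
clock: 58.4
eef_pos: [379.4, -293.9, 195.5]
eef_rot: [-3.102, -0.012, 0.533]
wrist_force: [0.6, 0.3, 0.5]
finger_gap: 61.4
clock: 59.07
eef_pos: [379.2, -293.7, 315.1]
eef_rot: [-3.102, -0.012, 0.533]
wrist_force: [-0.3, 0.3, -0.6]
finger_gap: 61.2
[ 379.13012359 -293.67988599  314.69192466] [-3.10095983 -0.01208229  0.53328471]
```

View pics/w9.png

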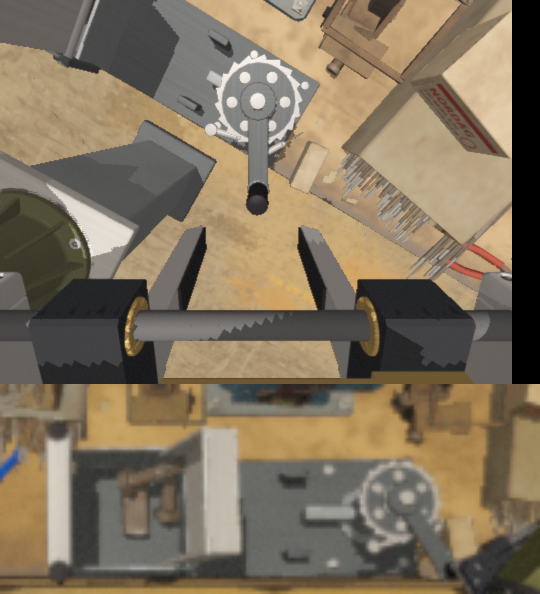

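```bash
python3 -m crank '[{"offset":[0,0,0.03],"spin":-4},{"offset":[0.005,0.03,0.04],"spin":-8},{"offset":[0.012,0.07,0.04],"spin":-12},{"offset":[0.019,0.11,0.04],"spin":-16},{"offset":[0.026,0.15,0.04],"spin":-20},{"offset":[0.032,0.19,0.04],"spin":-24},{"offset":[0.037,0.22,0.04],"spin":-28},{"offset":[0.042,0.25,0.04],"spin":-30.5}]' 0 20
python3 -m crank '[{"offset":[0.006,0.04,0],"spin":0},{"offset":[0.013,0.08,0],"spin":0},{"offset":[0.019,0.12,0],"spin":0},{"offset":[0.025,0.15,-0.01],"spin":0},{"offset":[0.031,0.186,-0.03],"spin":0},{"offset":[0.031,0.186,-0.05],"spin":0},{"offset":[0.031,0.186,-0.06],"spin":0},{"offset":[0.031,0.186,-0.06],"spin":0}]'
python3 - <<'E'
from h import *
wrist();p,s=wrist(); print(s["eef_pos"],s["eef_rot"],s["finger_gap"]); save(p,"w10")
rects(p,"bar_mid",204,1)
E
```

```text
clock: 59.88
eef_pos: [420.9, -41.8, 354.1]
eef_rot: [-3.1, -0.011, -0.002]
wrist_force: [1.3, -0.5, 0.8]
finger_gap: 11.1
clock: 60.55
eef_pos: [451.1, 143.9, 291.8]
eef_rot: [-3.102, -0.007, -0.002]
wrist_force: [-0.4, -0.5, -0.5]
finger_gap: 0.4
[451.59970094 143.5925872  293.58986547] [-3.10095828e+00 -9.35221176e-03 -2.76509486e-03] 0.8601046361057559
bar_mid 0.78 px 256.0 164.0 3395 mean [486.1 144. ] rect [483.  144.3] [120.  26.] axis deg 1.3
```

View pics/w10.png

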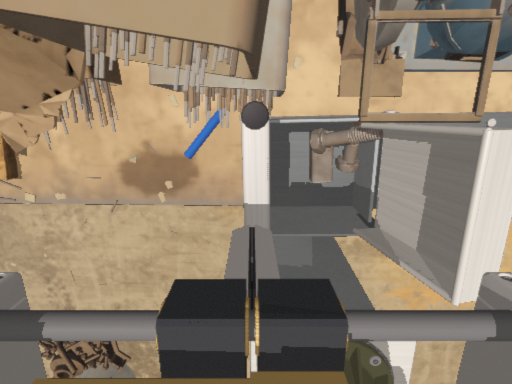

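```bash
python3 - <<'E'
from h import *
p,s=wrist()
print("farcap",back(p,(255,115),204), "midbar px",proj(p,[452,143.5,204]))
for X in ([500,-12,115],[500,-10,88],[500,0,88],[500,-7,98],[420,-12,115]): print(X,proj(p,X).round())
for z in(40,88,110,130): print(z,"tip",back(p,(377,135),z).round(),"head",back(p,(320,141),z).round())
for n in("bolt_0_mid","bolt_2_mid","square_offcut_mid"):
  for r in manip.search_frame(p,n)[:3]: print(n,np.round(r["location"]),round(r["conf"],2))
E
```

```text
farcap [531.91645962 144.52814178 204.        ] midbar px [255.99231552 200.42233572]
[500, -12, 115] [388. 142.]
[500, -10, 88] [378. 140.]
[500, 0, 88] [370. 140.]
[500, -7, 98] [378. 141.]
[420, -12, 115] [380. 206.]
40 tip [504. -26.  40.] head [495.  54.  40.]
88 tip [507.  -8.  88.] head [499.  64.  88.]
110 tip [508.  -0. 110.] head [501.  68. 110.]
130 tip [510.   7. 130.] head [503.  71. 130.]
bolt_0_mid [504.  42.  81.] 0.89
bolt_2_mid [470.  12.  42.] 0.79
bolt_2_mid [458. 552.  18.] 0.7
square_offcut_mid [462.  55.  42.] 0.89
```

```bash
python3 -m crank '[{"offset":[0.001,0,-0.02],"spin":0},{"offset":[0.001,0,-0.04],"spin":0},{"offset":[0.001,0,-0.055],"spin":0},{"offset":[0.001,0,-0.065],"spin":0},{"offset":[0.001,0,-0.075],"spin":0},{"offset":[0.001,0,-0.08],"spin":0},{"offset":[0.001,0,-0.08],"spin":0},{"offset":[0.001,0,-0.08],"spin":0}]'
python3 -m crank '[{"offset":[0,0,-0.002],"spin":0},{"offset":[0,0,-0.004],"spin":0},{"offset":[0,0,-0.006],"spin":0},{"offset":[0,0,-0.008],"spin":0},{"offset":[0,0,-0.01],"spin":0},{"offset":[0,0,-0.011],"spin":0},{"offset":[0,0,-0.011],"spin":0},{"offset":[0,0,-0.011],"spin":0}]'
```

```text
clock: 61.57
eef_pos: [453.4, 143.8, 215.5]
eef_rot: [-3.1, -0.013, -0.003]
wrist_force: [0.4, -0.5, 0.1]
finger_gap: 0.7
clock: 62.23
eef_pos: [453.4, 143.7, 204.5]
eef_rot: [-3.1, -0.013, -0.003]
wrist_force: [-0.9, -0.1, -0.5]
finger_gap: 0.7
```

```bash
python3 -m crank '[{"offset":[-0.001,0,-0.001],"spin":0},{"offset":[-0.001,0,-0.002],"spin":0},{"offset":[-0.001,0,-0.003],"spin":0},{"offset":[-0.001,0,-0.004],"spin":0},{"offset":[-0.001,0,-0.005],"spin":0},{"offset":[-0.001,0,-0.006],"spin":0},{"offset":[-0.001,0,-0.006],"spin":0},{"offset":[-0.001,0,-0.006],"spin":0}]'
```

```text
clock: 62.9
eef_pos: [453.0, 143.9, 201.3]
eef_rot: [-3.099, -0.017, -0.003]
wrist_force: [-10.3, -3.1, 28.4]
finger_gap: 0.6
```

```bash
python3 -m crank '[{"offset":[0,0,0],"spin":0},{"offset":[0,0,0],"spin":0},{"offset":[0,0,0],"spin":0},{"offset":[0,0,0],"spin":0},{"offset":[0,0,0],"spin":0},{"offset":[0,0,0],"spin":0},{"offset":[0,0,0],"spin":0},{"offset":[0,0,0],"spin":0}]'
python3 - <<'E'
from h import *
s=manip.read_state(); print(s["wrist_force"],s["moment"],s["eef_pos"])
for c in("side","top"):
  p=manip.camera(c); rects(p,"tray",110,1); rects(p,"bar_mid",200,1)
E
```

```text
clock: 63.57
eef_pos: [453.2, 143.9, 202.4]
eef_rot: [-3.099, -0.018, -0.003]
wrist_force: [-3.7, -1.0, 11.2]
finger_gap: 0.4
[-3.73048626 -0.96887343 11.18135225] [-0.11367997  0.6707848   0.05252685] [453.22522496 143.93691688 202.3713965 ]
tray 0.75 px 280.0 162.0 493 mean [425.  -59.4] rect [428.6 -57.7] [ 67. 134.] axis deg -84.7
bar_mid 0.56 px 260.0 195.0 343 mean [431.5 146.6] rect [449.6 146.1] [179.  32.] axis deg 2.8
tray 0.66 px 294.0 186.0 804 mean [473.4 -36.1] rect [472.1 -27.8] [166.  85.] axis deg -0.3
```

```bash
python3 -m crank '[{"offset":[0,0,-0.0005],"spin":0},{"offset":[0,0,-0.001],"spin":0},{"offset":[0,0,-0.0015],"spin":0},{"offset":[0,0,-0.002],"spin":0},{"offset":[0,0,-0.002],"spin":0},{"offset":[0,0,-0.002],"spin":0},{"offset":[0,0,-0.002],"spin":0},{"offset":[0,0,-0.002],"spin":0}]'
python3 - <<'E'
from h import *
for i in range(3):
  p,s=wrist(); print(s["clock"],s["wrist_force"].round(1),s["eef_pos"].round(2))
print("bar cap x/y if z=204,196:")
rects(p,"bar_mid",200,1); save(p,"press")
c=manip.camera("top"); rects(c,"tray",110,1)
E
```

```text
clock: 64.53
eef_pos: [453.4, 144.0, 202.0]
eef_rot: [-3.099, -0.02, -0.003]
wrist_force: [-7.0, -2.8, 16.7]
finger_gap: 0.5
64.5333 [-7.  -2.8 16.7] [453.4  143.98 201.97]
64.5833 [-7.2 -1.9 17.6] [453.4  143.99 201.94]
64.6333 [-5.7 -2.7 17.4] [453.4  144.01 201.96]
bar cap x/y if z=204,196:
bar_mid 0.86 px 252.0 165.0 5170 mean [502.  144.5] rect [452.6 144. ] [182.  26.] axis deg 0.8
tray 0.57 px 295.0 186.0 780 mean [475.  -37.2] rect [473.9 -28.1] [162.  84.] axis deg 1.8
```

```bash
python3 - <<'E'
from h import *
d=manip.camera("side"); t=manip.camera("top")
H=np.zeros((600,800,3),np.uint8)
w=cv2.imread("pics/press.png"); H[:330,:440]=cv2.resize(w,(440,330))
H[335:600,:440]=cv2.resize(t["pixels"][150:216,230:340,::-1],(440,265),interpolation=3)
H[:600,445:800]=cv2.resize(d["pixels"][110:250,218:301,::-1],(355,600),interpolation=3)
cv2.imwrite("pics/last.png",H)
E
```

```text
(no output)
```

View pics/last.png

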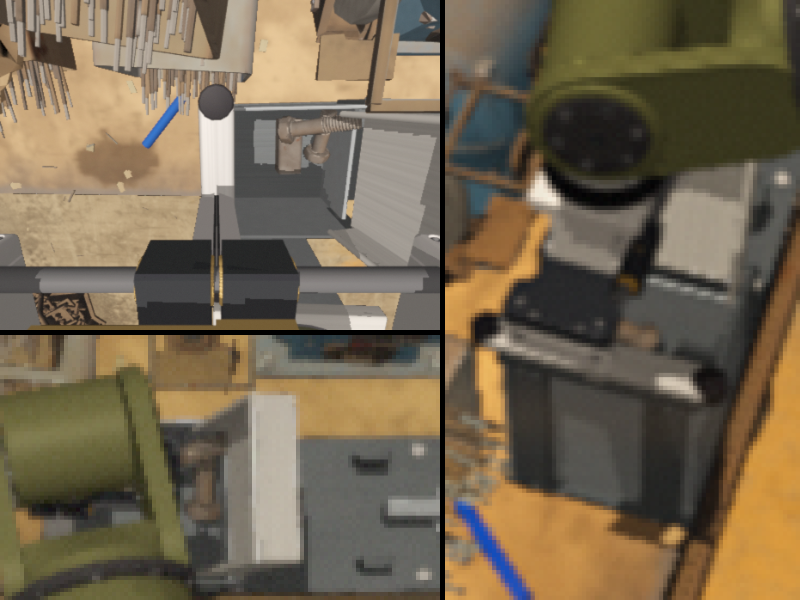

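```bash
cat > bar.py <<'E'
from h import *
a=cv2.imread("pics/side.png"); d=manip.camera("side"); b=d["pixels"][:,:,::-1]
print("px per 10mm drop",proj(d,[373,143,194])-proj(d,[373,143,204]))
for n,X in(("near",[372,143.5,200]),("far",[532,143.5,200])):
  u,v=proj(d,X).round().astype(int)
  T=cv2.resize(a[v-7:v+8,u-7:u+8],None,fx=8,fy=8,interpolation=3); S=cv2.resize(np.ascontiguousarray(b[v-14:v+15,u-14:u+15]),None,fx=8,fy=8,interpolation=3)
  m=cv2.minMaxLoc(cv2.matchTemplate(S,T,cv2.TM_CCOEFF_NORMED)); print(n,(u,v),"shift px",(np.array(m[3])-56)/8,round(m[1],3))
E
python3 bar.py
```

```text
px per 10mm drop [-0.18225029  1.93094535]
near (np.int64(280), np.int64(200)) shift px [0. 1.] 0.808
far (np.int64(227), np.int64(185)) shift px [-1.  1.] 0.703
```

```bash
python3 -m crank '[{"offset":[-0.0005,0,-0.001],"spin":0},{"offset":[-0.0005,0,-0.002],"spin":0},{"offset":[-0.0005,0,-0.003],"spin":0},{"offset":[-0.0005,0,-0.003],"spin":0},{"offset":[-0.0005,0,-0.003],"spin":0},{"offset":[-0.0005,0,-0.003],"spin":0},{"offset":[-0.0005,0,-0.003],"spin":0},{"offset":[-0.0005,0,-0.003],"spin":0}]'
python3 bar.py
python3 - <<'E'
from h import *
for i in range(3):
  c=manip.camera("top"); rects(c,"tray",110,1);c=manip.camera("side"); rects(c,"tray",110,1)
print(manip.read_state()["wrist_force"])
E
```

```text
clock: 65.65
eef_pos: [453.5, 144.0, 201.4]
eef_rot: [-3.098, -0.023, -0.003]
wrist_force: [-8.3, -4.8, 26.1]
finger_gap: 0.6
px per 10mm drop [-0.18225029  1.93094535]
near (np.int64(280), np.int64(200)) shift px [0. 1.] 0.824
far (np.int64(227), np.int64(185)) shift px [-1.  1.] 0.707
tray 0.75 px 295.0 187.0 809 mean [472.1 -36.2] rect [470.3 -28. ] [162.  85.] axis deg -0.9
tray 0.66 px 280.0 162.0 498 mean [424.4 -59.1] rect [428. -58.] [ 67. 134.] axis deg -84.7
tray 0.64 px 295.0 187.0 768 mean [471.8 -36.1] rect [470.3 -27.5] [162.  84.] axis deg -1.0
tray 0.63 px 280.0 162.0 490 mean [425.2 -60. ] rect [429.1 -61.8] [ 67. 126.] axis deg -86.2
tray 0.71 px 295.0 186.0 788 mean [473.7 -36.7] rect [470.5 -28.2] [162.  84.] axis deg 0.4
tray 0.94 px 280.0 162.0 519 mean [424.2 -59. ] rect [427.2 -57.4] [ 68. 138.] axis deg -85.1
[-8.49385655 -3.18457601 25.16378582]
```

```bash
for z in 1 2 3; do python3 -m crank '[{"offset":[0,0,0.0005],"spin":0},{"offset":[0,0,0.001],"spin":0},{"offset":[0,0,0.0012],"spin":0},{"offset":[0,0,0.0012],"spin":0},{"offset":[0,0,0.0012],"spin":0},{"offset":[0,0,0.0012],"spin":0},{"offset":[0,0,0.0012],"spin":0},{"offset":[0,0,0.0012],"spin":0}]' | grep -E 'pos|force'; python3 bar.py | grep shift; done
python3 -m crank '[{"offset":[0,0,0.005],"spin":0},{"offset":[0,0,0.01],"spin":0},{"offset":[0,0,0.02],"spin":0},{"offset":[0,0,0.03],"spin":0},{"offset":[0,0,0.03],"spin":0},{"offset":[0,0,0.03],"spin":0},{"offset":[0,0,0.03],"spin":0},{"offset":[0,0,0.03],"spin":0}]'; python3 bar.py | grep shift
```

```text
eef_pos: [453.6, 144.1, 202.7]
wrist_force: [-0.9, -0.7, 5.9]
near (np.int64(280), np.int64(200)) shift px [0. 1.] 0.814
far (np.int64(227), np.int64(185)) shift px [-1.  1.] 0.686
eef_pos: [453.6, 144.0, 203.9]
wrist_force: [0.3, -0.1, 0.7]
near (np.int64(280), np.int64(200)) shift px [0. 0.] 0.831
far (np.int64(227), np.int64(185)) shift px [0. 0.] 0.674
eef_pos: [453.6, 144.0, 205.1]
wrist_force: [-1.0, 0.1, 0.1]
near (np.int64(280), np.int64(200)) shift px [0. 0.] 0.839
far (np.int64(227), np.int64(185)) shift px [0. 0.] 0.681
clock: 69.12
eef_pos: [453.4, 144.0, 234.8]
eef_rot: [-3.098, -0.023, -0.003]
wrist_force: [-0.6, 0.5, -0.8]
finger_gap: 0.4
near (np.int64(280), np.int64(200)) shift px [0. 0.] 0.861
far (np.int64(227), np.int64(185)) shift px [0. 0.] 0.941
```

```bash
python3 -m crank '[{"offset":[-0.001,-0.003,0],"spin":7},{"offset":[-0.001,-0.003,0],"spin":14},{"offset":[-0.001,-0.003,0],"spin":21},{"offset":[-0.001,-0.003,0],"spin":28},{"offset":[-0.001,-0.003,0],"spin":35},{"offset":[-0.001,-0.003,0],"spin":42},{"offset":[-0.001,-0.003,0],"spin":49},{"offset":[-0.001,-0.003,0],"spin":56}]' 0
python3 -m crank '[{"offset":[0,0,0],"spin":7},{"offset":[0,0,0],"spin":14},{"offset":[0,0,-0.005],"spin":21},{"offset":[0,0,-0.01],"spin":28},{"offset":[0,0,-0.015],"spin":34},{"offset":[0,0,-0.02],"spin":34},{"offset":[0,0,-0.026],"spin":34},{"offset":[0,0,-0.026],"spin":34}]'
for z in 1 2 3 4 ; do python3 -m crank '[{"offset":[0,0,-0.0005],"spin":0},{"offset":[0,0,-0.001],"spin":0},{"offset":[0,0,-0.0015],"spin":0},{"offset":[0,0,-0.002],"spin":0},{"offset":[0,0,-0.002],"spin":0},{"offset":[0,0,-0.002],"spin":0},{"offset":[0,0,-0.002],"spin":0},{"offset":[0,0,-0.002],"spin":0}]' | grep -E 'pos|force'; python3 -c "
from h import *;print(manip.read_state()['moment'].round(2))"; done; python3 bar.py
```

```text
clock: 69.83
eef_pos: [452.3, 141.0, 234.4]
eef_rot: [-3.098, -0.022, 0.98]
wrist_force: [0.2, -0.6, 0.0]
finger_gap: 0.4
clock: 70.5
eef_pos: [451.9, 140.9, 207.1]
eef_rot: [-3.096, -0.022, 1.57]
wrist_force: [-0.1, -0.1, 0.1]
finger_gap: 0.1
eef_pos: [451.9, 140.8, 205.2]
wrist_force: [-0.4, -0.4, -0.1]
[-0.07 -0.06 -0.05]
eef_pos: [451.9, 140.9, 203.2]
wrist_force: [-0.1, 0.1, 1.9]
[ 0.   -0.1  -0.01]
eef_pos: [452.2, 140.9, 202.3]
wrist_force: [-3.3, -1.0, 13.2]
[-0.23  0.67  0.02]
eef_pos: [452.3, 140.9, 201.9]
wrist_force: [-5.5, -1.9, 19.1]
[-0.45  1.35  0.05]
px per 10mm drop [-0.18225029  1.93094535]
near (np.int64(280), np.int64(200)) shift px [0. 0.] 0.803
far (np.int64(227), np.int64(185)) shift px [0. 1.] 0.896
```

```bash
python3 -m crank '[{"offset":[-0.001,0,-0.001],"spin":0},{"offset":[-0.001,0,-0.002],"spin":0},{"offset":[-0.001,0,-0.003],"spin":0},{"offset":[-0.001,0,-0.0035],"spin":0},{"offset":[-0.001,0,-0.004],"spin":0},{"offset":[-0.001,0,-0.004],"spin":0},{"offset":[-0.001,0,-0.004],"spin":0},{"offset":[-0.001,0,-0.004],"spin":0}]' 
python3 bar.py
python3 - <<'E'
from h import *
p,s=wrist(); 
import numpy as np
print(s["joints"].round(3),s["effort"].round(1),s["moment"].round(2))
for c in("side","top"):
  p=manip.camera(c); rects(p,"tray",110,1)
E
```

```text
clock: 73.88
eef_pos: [452.4, 140.9, 201.0]
eef_rot: [-3.104, -0.023, 1.57]
wrist_force: [-6.9, -3.3, 31.9]
finger_gap: 0.4
px per 10mm drop [-0.18225029  1.93094535]
near (np.int64(280), np.int64(200)) shift px [0. 0.] 0.798
far (np.int64(227), np.int64(185)) shift px [0. 1.] 0.887
[0.207 0.152 1.714 0.031 1.308 0.199] [  0.7 -28.9 -24.9   0.6  -2.2  -0. ] [-0.65  1.52  0.07]
tray 0.48 px 282.0 155.0 250 mean [427.3 -87.9] rect [426.5 -61.4] [ 68. 129.] axis deg -58.5
tray 0.95 px 295.0 185.0 836 mean [477.5 -36.1] rect [472.  -26.3] [166.  90.] axis deg 1.1
```

```bash
cat > caps.py <<'E'
from h import *
p,s=wrist(); print(s["eef_pos"].round(1),s["wrist_force"].round(1))
g=p["pixels"].max(2)
for n,x in(("near",373),("far",532)):
  q=[proj(p,[x,143.8,z]).round(1) for z in(204,200,196)]
  u,v=q[0].round().astype(int); W=30
  sub=g[max(v-W,0):v+W,max(u-W,0):u+W]; m=(sub<45).astype(np.uint8)
  k,l,st,c=cv2.connectedComponentsWithStats(m)
  o=[(st[i,4],(c[i]+[max(u-W,0),max(v-W,0)]).round(1)) for i in range(1,k) if st[i,4]>60]
  print(n,"pred204/200/196",*q,"blobs",o)
E
python3 caps.py
python3 -m crank '[{"offset":[0,0,0.001],"spin":0},{"offset":[0,0,0.003],"spin":0},{"offset":[0,0,0.005],"spin":0},{"offset":[0,0,0.005],"spin":0},{"offset":[0,0,0.005],"spin":0},{"offset":[0,0,0.005],"spin":0},{"offset":[0,0,0.005],"spin":0},{"offset":[0,0,0.005],"spin":0}]' >/dev/null
python3 caps.py
```

```text
[452.4 140.9 201. ] [-7.5 -3.1 32. ]
near pred204/200/196 [131.2 234.4] [133.8 232.1] [136.3 229.9] blobs [(np.int32(726), array([134.2, 238.5]))]
far pred204/200/196 [373.2 238.1] [370.9 235.7] [368.8 233.4] blobs [(np.int32(190), array([357.7, 236.7]))]
[452.3 140.9 205.8] [-0.3  0.5  0.2]
near pred204/200/196 [134.4 231.7] [136.9 229.5] [139.2 227.4] blobs [(np.int32(606), array([136.2, 237.4]))]
far pred204/200/196 [370.7 235.3] [368.6 233. ] [366.5 230.8] blobs [(np.int32(208), array([357.4, 235.6]))]
```

```bash
python3 -m crank '[{"offset":[0,0.002,-0.002],"spin":0},{"offset":[0,0.002,-0.004],"spin":0},{"offset":[0,0.002,-0.006],"spin":0},{"offset":[0,0.002,-0.008],"spin":0},{"offset":[0,0.002,-0.0085],"spin":0},{"offset":[0,0.002,-0.0085],"spin":0},{"offset":[0,0.002,-0.0085],"spin":0},{"offset":[0,0.002,-0.0085],"spin":0}]' 
python3 - <<'E'
from h import *
for i in range(16):
  p=manip.camera("top")
  s=manip.read_state()
  if i%3==0: print(s["clock"].round(2),s["eef_pos"].round(2),s["wrist_force"].round(1))
rects(p,"tray",110,1)
E
```

```text
clock: 75.62
eef_pos: [453.2, 143.2, 200.8]
eef_rot: [-3.108, -0.024, 1.571]
wrist_force: [-11.0, -3.7, 36.2]
finger_gap: 0.3Traceback (most recent call last):
  File "<stdin>", line 5, in <module>
AttributeError: 'float' object has no attribute 'round'
```

```bash
python3 -m crank '[{"offset":[-0.001,0,-0.003],"spin":0},{"offset":[-0.001,0,-0.004],"spin":0},{"offset":[-0.001,0,-0.005],"spin":0},{"offset":[-0.001,0,-0.006],"spin":0},{"offset":[-0.001,0,-0.006],"spin":0},{"offset":[-0.001,0,-0.006],"spin":0},{"offset":[-0.001,0,-0.006],"spin":0},{"offset":[-0.001,0,-0.006],"spin":0}]' 
python3 - <<'E'
from h import *
for i in range(9):
  p=manip.camera("top" if i%2 else "side")
  s=manip.read_state()
  if i%3==0: print(s["clock"],s["eef_pos"].round(2),s["wrist_force"].round(1))
rects(p,"tray",110,1)
E
python3 caps.py
```

```text
clock: 76.33
eef_pos: [453.5, 143.3, 199.8]
eef_rot: [-3.115, -0.025, 1.571]
wrist_force: [-14.7, -6.7, 51.2]
finger_gap: 0.6
76.3833 [453.47 143.28 199.81] [-15.1  -7.1  51.3]
76.5333 [453.46 143.3  199.79] [-14.9  -6.6  51. ]
76.6833 [453.46 143.28 199.76] [-16.3  -6.6  50.2]
tray 0.79 px 281.0 155.0 221 mean [429.8 -90.2] rect [431.7 -62.9] [ 70. 126.] axis deg -63.5
[453.5 143.3 199.8] [-15.5  -6.4  51. ]
near pred204/200/196 [128.7 238.9] [131.2 236.5] [133.7 234.2] blobs [(np.int32(857), array([131.5, 242. ]))]
far pred204/200/196 [371.4 241.8] [369.1 239.3] [367.  236.9] blobs [(np.int32(166), array([354.5, 237.5]))]
```

```bash
python3 -m crank '[{"offset":[0,0,0.004],"spin":0},{"offset":[0,0,0.006],"spin":0},{"offset":[-0.003,0,0.006],"spin":0},{"offset":[-0.0035,0,0.006],"spin":0},{"offset":[-0.0035,0,0.006],"spin":0},{"offset":[-0.0035,0,0.006],"spin":0},{"offset":[-0.0035,0,0.006],"spin":0},{"offset":[-0.0035,0,0.006],"spin":0}]' 
python3 -m crank '[{"offset":[0,0,-0.004],"spin":0},{"offset":[0,0,-0.007],"spin":0},{"offset":[-0.001,0,-0.009],"spin":0},{"offset":[-0.001,0,-0.011],"spin":0},{"offset":[-0.002,0,-0.012],"spin":0},{"offset":[-0.002,0,-0.013],"spin":0},{"offset":[-0.002,0,-0.013],"spin":0},{"offset":[-0.002,0,-0.013],"spin":0}]' 
python3 caps.py
python3 - <<'E'
from h import *
for i in range(2):
  p=manip.camera("top"); rects(p,"tray",110,1)
E
```

```text
clock: 77.55
eef_pos: [449.9, 143.3, 205.5]
eef_rot: [-3.114, -0.024, 1.571]
wrist_force: [0.6, 0.3, 0.4]
finger_gap: 0.4
clock: 78.22
eef_pos: [450.6, 143.5, 199.2]
eef_rot: [-3.126, -0.026, 1.571]
wrist_force: [-13.4, -6.9, 64.0]
finger_gap: 0.4
[450.6 143.5 199.2] [-13.4  -6.9  64. ]
near pred204/200/196 [132.1 240.1] [134.6 237.7] [136.9 235.4] blobs [(np.int32(754), array([136.8, 242.5]))]
far pred204/200/196 [375.6 242. ] [373.2 239.5] [370.9 237.1] blobs []
tray 0.85 px 294.0 186.0 791 mean [473.6 -36. ] rect [470.5 -28. ] [162.  84.] axis deg 0.1
tray 0.83 px 294.0 187.0 819 mean [472.7 -35.9] rect [472.  -25.9] [166.  87.] axis deg 0.6
```

```bash
python3 -m crank '[{"offset":[-0.002,0,-0.0065],"spin":0},{"offset":[-0.002,0,-0.007],"spin":0},{"offset":[-0.002,0,-0.0075],"spin":0},{"offset":[-0.002,0,-0.008],"spin":0},{"offset":[-0.002,0,-0.0085],"spin":0},{"offset":[-0.002,0,-0.009],"spin":0},{"offset":[-0.002,0,-0.009],"spin":0},{"offset":[-0.002,0,-0.009],"spin":0}]' 
python3 caps.py
python3 - <<'E'
from h import *
for i in range(3):
  p=manip.camera("top"); rects(p,"tray",110,1)
  p=manip.camera("side"); rects(p,"tray",110,1)
E
```

```text
clock: 79.13
eef_pos: [451.1, 143.6, 198.1]
eef_rot: [-3.137, -0.028, 1.572]
wrist_force: [-22.0, -11.1, 80.7]
finger_gap: 0.7
[451.1 143.6 198.1] [-22.  -11.1  80.7]
near pred204/200/196 [130.3 241.4] [132.7 239. ] [135.1 236.7] blobs [(np.int32(774), array([134.8, 244.5]))]
far pred204/200/196 [375.  242.2] [372.6 239.7] [370.2 237.4] blobs []
tray 0.88 px 295.0 186.0 785 mean [476.  -36.8] rect [474.7 -37.8] [156.  87.] axis deg 2.3
tray 0.58 px 282.0 154.0 155 mean [428.5 -91.6] rect [430.3 -91.1] [62. 39.] axis deg 29.3
tray 0.64 px 294.0 187.0 838 mean [473.1 -36. ] rect [470.3 -29. ] [163.  87.] axis deg 2.0
tray 0.45 px 282.0 154.0 181 mean [427.2 -93.3] rect [429.5 -93.7] [65. 44.] axis deg 35.0
tray 0.74 px 253.0 194.0 472 mean [471.8  90.8] rect [471.3  89.1] [195.  37.] axis deg 2.9
```

```bash
cat > cen.py <<'E'
from h import *
s=manip.read_state(); print(s["eef_pos"].round(1),s["wrist_force"].round(1),s["moment"].round(2))
d=manip.camera("side"); g=d["pixels"].max(2).astype(float)
for n,X in(("near",[372,143.5,200]),("far",[532,143.5,200])):
  u,v=proj(d,X).round().astype(int); sub=g[v-7:v+8,u-7:u+8]
  w=np.clip(80-sub,0,80); Y,Xx=np.mgrid[-7:8,-7:8]; print(n,"centroid v",round((w*Y).sum()/w.sum(),2),"u",round((w*Xx).sum()/w.sum(),2),"sum",w.sum())
np.save("g%d.npy"%int(s["wrist_force"][2]),g)
E
python3 cen.py
python3 -m crank '[{"offset":[0,0,0.004],"spin":0},{"offset":[0,0,0.006],"spin":0},{"offset":[0,0,0.0075],"spin":0},{"offset":[0,0,0.0075],"spin":0},{"offset":[0,0,0.0075],"spin":0},{"offset":[0,0,0.0075],"spin":0},{"offset":[0,0,0.0075],"spin":0},{"offset":[0,0,0.0075],"spin":0}]' |grep -v clock
python3 cen.py
python3 - <<'E'
import numpy as np,glob
for f in sorted(glob.glob("g*.npy")): print(f); g=np.load(f); print(g[193:208,280].astype(int),g[178:194,227].astype(int))
E
```

```text
[451.1 143.6 198.1] [-22.5 -10.2  80.5] [-1.79  4.55  0.17]
near centroid v -0.8 u 0.8 sum 5933.0
far centroid v 1.98 u 0.14 sum 1656.0
eef_pos: [451.0, 143.6, 205.2]
eef_rot: [-3.137, -0.028, 1.572]
wrist_force: [-0.6, -1.6, 0.3]
finger_gap: 0.2
[451.  143.6 205.2] [-0.6 -1.6  0.3] [-0.08 -0.09  0.  ]
near centroid v -0.83 u 0.94 sum 5906.0
far centroid v 0.48 u 0.57 sum 1718.0
g0.npy
[48 36 27 13 16 16 16 23 29 28 31 48 65 65 67] [202 209 218 204  99  22  25  25  24  31  71 117 142 215 237 235]
g80.npy
[50 38 34 19 13 18 19 23 32 35 31 43 63 67 65] [201 207 216 221 213 160  63  20  23  24  27  45  88 111 160 231]
```

```bash
python3 -m crank '[{"offset":[0.001,0.0005,0.002],"spin":0},{"offset":[0.001,0.0005,0.002],"spin":0},{"offset":[0.001,0.0005,0.002],"spin":0},{"offset":[0.001,0.0005,0.002],"spin":0},{"offset":[0.001,0.0005,0.002],"spin":0},{"offset":[0.001,0.0005,0.002],"spin":0},{"offset":[0.001,0.0005,0],"spin":0},{"offset":[0.001,0.0005,-0.001],"spin":0}]' 0.45
for z in 1 2 3; do python3 -m crank '[{"offset":[0,0,-0.0005],"spin":0},{"offset":[0,0,-0.001],"spin":0},{"offset":[0,0,-0.0015],"spin":0},{"offset":[0,0,-0.002],"spin":0},{"offset":[0,0,-0.0025],"spin":0},{"offset":[0,0,-0.0025],"spin":0},{"offset":[0,0,-0.0025],"spin":0},{"offset":[0,0,-0.0025],"spin":0}]' | grep -E 'pos|force|rot'; done; python3 cen.py
```

```text
clock: 81.22
eef_pos: [452.0, 144.1, 204.0]
eef_rot: [-3.137, -0.028, 1.572]
wrist_force: [0.0, -0.5, 0.2]
finger_gap: 42.3
eef_pos: [452.1, 144.1, 202.5]
eef_rot: [-3.138, -0.028, 1.572]
wrist_force: [-3.3, -0.0, 11.2]
eef_pos: [452.2, 144.2, 201.8]
eef_rot: [-3.139, -0.028, 1.572]
wrist_force: [-7.6, -2.0, 21.1]
eef_pos: [452.3, 144.2, 201.5]
eef_rot: [-3.141, -0.029, 1.572]
wrist_force: [-10.5, -3.1, 24.9]
[452.3 144.2 201.5] [-10.5  -3.1  24.9] [-0.57  2.2   0.08]
near centroid v -0.74 u 0.89 sum 5923.0
far centroid v 0.92 u 0.45 sum 1769.0
```

```bash
python3 -m crank '[{"offset":[-0.001,0,-0.004],"spin":0},{"offset":[-0.002,-0.0005,-0.006],"spin":0},{"offset":[-0.003,-0.001,-0.008],"spin":0},{"offset":[-0.004,-0.001,-0.01],"spin":0},{"offset":[-0.004,-0.001,-0.011],"spin":0},{"offset":[-0.004,-0.001,-0.012],"spin":0},{"offset":[-0.004,-0.001,-0.012],"spin":0},{"offset":[-0.004,-0.001,-0.012],"spin":0}]' 
python3 cen.py
python3 - <<'E'
from h import *
for i in range(6):
  p=manip.camera("top"); 
  if i%2: rects(p,"tray",110,1)
s=manip.read_state(); print(s["clock"],s["eef_pos"],s["wrist_force"])
E
```

```text
clock: 83.93
eef_pos: [452.1, 144.2, 198.3]
eef_rot: [3.126, -0.032, 1.573]
wrist_force: [-13.7, -4.2, 78.7]
finger_gap: 42.7
[452.1 144.2 198.3] [-13.7  -4.2  78.7] [-0.38  2.78  0.01]
near centroid v -0.58 u 1.02 sum 5717.0
far centroid v 1.19 u 0.35 sum 1695.0
tray 0.78 px 294.0 187.0 888 mean [472.7 -35.9] rect [472.1 -27.6] [166.  91.] axis deg -1.2
tray 0.9 px 294.0 186.0 782 mean [473.7 -35.6] rect [472.  -26.8] [166.  83.] axis deg -1.3
tray 0.96 px 295.0 186.0 884 mean [474.1 -36.6] rect [472.2 -30.4] [166.  88.] axis deg -0.8
84.4333 [452.13929192 144.19160692 198.19525582] [-14.54290794  -3.73020408  77.87993298]
```

```bash
python3 -m crank '[{"offset":[-0.003,-0.001,-0.008],"spin":0},{"offset":[-0.004,-0.001,-0.0085],"spin":0},{"offset":[-0.004,-0.001,-0.009],"spin":0},{"offset":[-0.004,-0.001,-0.0095],"spin":0},{"offset":[-0.004,-0.001,-0.01],"spin":0},{"offset":[-0.004,-0.001,-0.0105],"spin":0},{"offset":[-0.004,-0.001,-0.0108],"spin":0},{"offset":[-0.004,-0.001,-0.0108],"spin":0}]' 
python3 cen.py
python3 - <<'E'
from h import *
p=manip.camera("top"); rects(p,"tray",110,1)
for n in("bolt_0_mid","bolt_2_mid","square_offcut_mid","lever_grip"):
  for c in ("top","side"):
    for r in manip.search_frame(manip.camera(c),n)[:2]: print(n,c,np.round(r["location"]),round(r["conf"],2))
s=manip.read_state(); print(s["clock"],s["eef_pos"],s["wrist_force"])
E
```

```text
clock: 85.1
eef_pos: [451.7, 144.2, 194.8]
eef_rot: [3.113, -0.036, 1.573]
wrist_force: [-9.0, -1.9, 64.5]
finger_gap: 42.7
[451.7 144.2 194.8] [-9.  -1.9 64.5] [-0.11  1.83  0.06]
near centroid v -0.28 u 1.03 sum 5551.0
far centroid v 1.73 u 0.25 sum 1660.0
tray 0.61 px 298.0 187.0 1098 mean [471.  -48.5] rect [472.2 -42.3] [166. 106.] axis deg -1.2
bolt_0_mid top [506.  22.  89.] 0.49
bolt_2_mid top [472.  11.  41.] 0.39
bolt_2_mid side [483.  12.  43.] 0.42
lever_grip top [ 420. -275.  178.] 0.9
86.05 [451.66409672 144.15491918 194.81061865] [-9.85513132 -1.9793457  64.82383908]
```

The bar gave way and the tray is sinking. I'll hold it down now with less force.

```bash
for z in 1 2 3 4 5 6; do python3 -m crank '[{"offset":[-0.001,0,-0.003],"spin":0},{"offset":[-0.001,0,-0.003],"spin":0},{"offset":[-0.001,0,-0.003],"spin":0},{"offset":[-0.001,0,-0.003],"spin":0},{"offset":[-0.001,0,-0.003],"spin":0},{"offset":[-0.001,0,-0.003],"spin":0},{"offset":[-0.001,0,-0.003],"spin":0},{"offset":[-0.001,0,-0.003],"spin":0}]' | grep -E 'pos|force'; python3 -c "
from h import *
p=manip.camera('top'); rects(p,'tray',110,1)"; done; python3 cen.py
```

```text
eef_pos: [452.1, 144.5, 195.6]
wrist_force: [-7.8, -2.5, 35.0]
tray 0.81 px 308.0 188.0 1694 mean [468.1 -82.7] rect [469.9 -82.3] [150. 152.] axis deg -59.0
eef_pos: [452.1, 144.6, 195.6]
wrist_force: [-8.9, -3.9, 31.7]
tray 0.94 px 310.0 189.0 1795 mean [464.3 -89.7] rect [465.3 -89.2] [145. 166.] axis deg -76.6
eef_pos: [452.0, 144.6, 195.7]
wrist_force: [-8.1, -4.7, 29.9]
tray 0.73 px 310.0 190.0 1789 mean [460.4 -92.9] rect [463.  -92.2] [141. 167.] axis deg -85.7
eef_pos: [452.0, 144.6, 195.7]
wrist_force: [-9.0, -4.2, 30.4]
tray 0.8 px 310.0 190.0 1732 mean [459.6 -91.1] rect [461.3 -91. ] [137. 170.] axis deg 86.9
eef_pos: [451.9, 144.5, 195.6]
wrist_force: [-9.1, -5.1, 29.3]
tray 0.68 px 310.0 191.0 1734 mean [457.3 -91.1] rect [458.3 -91. ] [138. 168.] axis deg 88.1
eef_pos: [451.9, 144.5, 195.6]
wrist_force: [-9.0, -3.6, 31.0]
tray 0.79 px 310.0 191.0 1780 mean [458.5 -90.3] rect [460.9 -91. ] [140. 168.] axis deg 86.3
[451.9 144.5 195.7] [-8.2 -4.2 30.3] [-0.8   1.66  0.02]
near centroid v -0.08 u 1.15 sum 5460.0
far centroid v 1.35 u 0.29 sum 1666.0
```

```bash
python3 -m crank '[{"offset":[0,0,0.005],"spin":0},{"offset":[0,0,0.012],"spin":0},{"offset":[0,0,0.03],"spin":0},{"offset":[0,0,0.06],"spin":0},{"offset":[0,0,0.09],"spin":0},{"offset":[0,0,0.12],"spin":0},{"offset":[0,0,0.14],"spin":0},{"offset":[0,0,0.14],"spin":0}]'
python3 -m crank '[{"offset":[-0.01,-0.03,0],"spin":7},{"offset":[-0.02,-0.06,0],"spin":14},{"offset":[-0.02,-0.09,0],"spin":21},{"offset":[-0.02,-0.11,0],"spin":28},{"offset":[-0.02,-0.11,0],"spin":35},{"offset":[-0.02,-0.11,0],"spin":42},{"offset":[-0.02,-0.11,0],"spin":49},{"offset":[-0.02,-0.11,0],"spin":56}]' | grep -E 'pos|force'
python3 -m crank '[{"offset":[0,0,0],"spin":7},{"offset":[0,0,0],"spin":14},{"offset":[0,0,0],"spin":21},{"offset":[0,0,0],"spin":28},{"offset":[0,0,0],"spin":34},{"offset":[0,0,0],"spin":34},{"offset":[0,0,0],"spin":34},{"offset":[0,0,0],"spin":34}]' | grep -E 'pos|force'
python3 - <<'E'
from h import *
wrist();p,s=wrist(); print(s["eef_rot"]); save(p,"fin")
for n in("bolt_0_mid","bolt_2_mid","square_offcut_mid"):
  for r in manip.search_frame(p,n)[:3]: print(n,np.round(r["location"]),round(r["conf"],2))
  rects(p,n,40,3)
rects(p,"tray",110,1)
t=manip.camera("top");d=manip.camera("side")
for n,z in(("tray",110),("lever",200),("nylon_block",38),("wood_block",25)): rects(t,n,z,1);rects(d,n,z,1)
E
python3 cen.py
```

```text
clock: 91.37
eef_pos: [452.7, 144.8, 339.8]
eef_rot: [3.079, -0.041, 1.575]
wrist_force: [-0.0, -0.1, 0.3]
finger_gap: 42.4
eef_pos: [432.5, 34.5, 338.7]
wrist_force: [0.9, 0.4, 0.3]
eef_pos: [432.4, 34.5, 338.3]
wrist_force: [0.9, 0.1, -0.1]
[ 3.07916381 -0.04280228  3.14111233]
bolt_0_mid [501.  40.  80.] 0.62
bolt_0_mid 0.77 px 242.0 215.0 688 mean [512.2  36.7] rect [515.2  34.6] [34. 88.] axis deg -67.4
bolt_2_mid [471.   7.  45.] 0.67
bolt_2_mid 0.57 px 225.0 195.0 482 mean [475.4   8.5] rect [479.9   8.9] [30. 66.] axis deg -2.1
square_offcut_mid [457.  53.  40.] 0.63
square_offcut_mid 0.75 px 248.0 186.0 640 mean [460.3  48.7] rect [463.5  49.9] [70. 32.] axis deg -0.9
tray 0.78 px 151.0 195.0 11511 mean [457.6 -93.3] rect [464.7 -91.1] [149. 170.] axis deg -84.3
tray 0.6 px 316.0 195.0 466 mean [ 444.2 -112.5] rect [458.4 -91.7] [134. 167.] axis deg -76.7
tray 0.93 px 273.0 154.0 1451 mean [455.7 -84.5] rect [458.2 -89.8] [145. 166.] axis deg 76.7
lever 0.59 px 367.0 199.0 346 mean [ 419.2 -264.8] rect [ 419.6 -266.9] [129.  40.] axis deg 36.2
nylon_block 0.23 px 366.0 199.0 331 mean [ 436.1 -315.7] rect [ 436.6 -317.3] [145.  45.] axis deg 34.4
nylon_block 0.55 px 305.0 120.0 158 mean [ 402.8 -344.1] rect [ 411.5 -345.1] [73. 62.] axis deg 54.8
wood_block 0.89 px 134.0 187.0 302 mean [478.4 566.3] rect [479.  565.8] [47. 97.] axis deg -4.0
wood_block 0.74 px 194.0 354.0 637 mean [474.7 571. ] rect [476.5 571.2] [ 43. 102.] axis deg -8.5
[432.5  34.6 338.7] [-0.4  0.4 -0.1] [ 0.   -0.12  0.03]
near centroid v -0.12 u 1.4 sum 4776.0
far centroid v 0.5 u 0.34 sum 1652.0
```

```bash
python3 -c "
from h import *
print(manip.read_state()['clock']); print(manip.sign_off())"
```

```text
93.7
the job is handed in; nothing more can be done
None
```

The sequence was completed and handed in at 93.7 s, but the wrist force went over its 120 N limit on the last pump stroke, which probably fails the run.

**What was done:** Two bolts and the square off-cut went into the tray (no fourth piece of scrap was found). The lever was swung fully back with the tray still down, then pumped until the tray tipped. After that the lever was parked against its stop, and the release bar was pressed near its middle and held until the tray was down.

**Last checks (network detections and forces only, because the picture allowance was used up):**
- **Tray:** its outline in the side picture and the wrist picture matches the start. It read fully down while I held the bar. The last top reading was patchy, with the arm partly in the way.
- **Scrap:** all three pieces were found inside the bin. Bolt_0 leans high across the others, at about 80 mm.
- **Lever:** it lies at its parked angle. The stop pushed back with about 17 N before I let go.
- **Bystanders:** the wood block is unmoved. The nylon block was last seen about 10 mm from its first reading, partly hidden by the lever. I think that is measurement error, but I couldn't confirm it.

**What went wrong:**
- **Overload on the sixth stroke:** the tray had already reached its end stop on the fifth. I had queued three strokes without checking the force between them. The wrist read about 130 N and the knob slipped out of the grip.
- **Release bar jammed:** the bar should need 6 to 12 N. I think the overload had loaded the pawl, because the bar barely moved until I pressed with roughly 80 N or more, using the two fingertips. It then gave way, and I held it at about 30 N.
- **Uneven bar during failed presses:** the far end dipped several mm more than the near end in some tries before the final one. In the final hold its tilt was not clearly measurable.

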